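# Reload the curing stage with glass plates and start it

## Task

Pull the two finished glass plates out from under their clips on the curing stage and lay them flat side by side in the plywood tray, and slide every fresh plate on the bench into a lane of its own on the stage, bead first, fully home against the end stop with the sprung clip snapped down on the glass behind the bead. Once all that is done, turn the numbered sleeve to two for each fresh plate (4 for two plates, 6 for three), and then press the start button right down and let it spring back. At the end every plate must still be in its place; if one gets knocked out, put it back, and leave the tools and other things on the bench where they are.

Things in the scene. Friction and masses are not known exactly. Their poses are not given: they have to be found in the camera images.
- fresh_a_tab (a point): Fresh glass plate, flat on the bench at the robot's left; two or three of fresh_a, b, c are there (absent: None). 100 mm long (x), 56 wide, 5 thick, 0.14 kg; an aluminium grip block 24 x 24 mm stands on its rear (-x) part, up to 37 mm above the underside; a round bead 9 mm high crosses its front (+x) end. The point: on the block's axis, 29 mm above the underside; axes as the plate's.
- fresh_b_tab (a point): A second fresh plate, same shape, same point. The block's axis is 86 mm behind the bead's front and 14 mm ahead of the plate's rear edge. Glass spreads 28 mm to each side of that axis: fingertips beside the block must stay 6 mm or more above the underside, so grip the block's upper half. Fresh plates carry a small grey cube-like print.
- fresh_c_tab (a point): A third fresh plate, same shape, same point. Bead 4 mm proud of the glass; pane, bead and block are one rigid piece, and the plate can be carried level by the block.
- done_left_tab (a point): Finished plate (same shape and point as a fresh one; it carries a thin flat print) that starts home under the clip of the left lane. Exactly two of the three finished plates are there, the other reads None.
- done_mid_tab (a point): Finished plate (same shape and point as a fresh one; it carries a thin flat print) that starts home under the clip of the mid lane. Exactly two of the three finished plates are there, the other reads None.
- done_right_tab (a point): Finished plate (same shape and point as a fresh one; it carries a thin flat print) that starts home under the clip of the right lane. Exactly two of the three finished plates are there, the other reads None.
- lane_left (a point): Left (+y) lane of the curing stage: where a plate's block point is when the plate is fully home here (29 mm above the deck; deck top 20 mm above the bench). x along the lane to the end stop, z up; lanes 80 mm apart. Plates go in along +x, bead first. Ahead of this point (+x): rails from 31 mm (4 mm high, channel 64 wide), clip nose from 49, clip foot at 69, stop at 86 mm.
- lane_mid (a point): Middle lane, same kind of point and axes. A plate let down on the deck with its block 50 mm short of home lies clear of the clip, its front just between the rails (the deck begins 44 mm behind the point, so the rear overhangs); from there it slides straight in along +x. A home plate may sit up to 4 mm short of the stop, not more.
- lane_right (a point): Right (-y) lane, same kind of point and axes. Nothing stands above the deck around the block of a home plate.
- clip_left: Sprung steel clip of the left lane, 34 mm wide; origin on its pivot, 22 mm above the deck, 121 mm ahead (x) of the lane's point. Its arm, 52 mm, points back to the robot and ends in a round foot with an upturned nose. The bead lifts it (about 5 N), it rides over and snaps down 4 mm onto the glass, pressing with 3 N. Pulling a plate out takes about 8 N. No need to touch it.
- clip_mid: Clip of the mid lane, same kind.
- clip_right: Clip of the right lane, same kind.
- tray_in (a point): Plywood tray for the finished plates, fixed to the bench, open on top: inner floor 152 (x) x 118 mm (y), walls 4 mm thick, rim 10 mm above the bench. This point is the centre of the inner floor, about 4 mm above the bench; axes as the tray's. Two plates lie in it flat, lengthwise along its y, side by side with their centres 36 mm either way of the middle in x.
- sleeve (a joint): Angle of the detented dose sleeve, rad: 0 with numeral 0 at the index mark, 0.5236 per number, 8 is the last (4.19). It grows as the sleeve is turned counter-clockwise seen from above. Clicks into each number (0.1 N m).
- sleeve_grip (a point): The sleeve's upright axis, half-way up its grip: a black ribbed drum 44 mm in diameter, 36 mm high, its top 16 mm above this point. Round it lies a numbered flange, 84 mm across, its top 20 mm below this point; numerals 0 to 8 on it pass a black mark on the console's top, on the robot's side. The point's axes turn with it.
- start (a joint): Travel of the start button, m: 0 at rest, 0.006 fully down (about 5 N); springs back.
- start_top (a point): Centre of the top face of the start button, a black round button 28 mm in diameter on the console, 82 mm from the sleeve on the robot's side; pressed straight down.
- screwdriver: A screwdriver, 150 mm long, lying between the stage and the fresh plates; not part of the job, to be left alone. Origin at its underside.
- scraper: A scraper with a wooden handle, 190 mm long, lying in front of the stage; not part of the job, to be left alone. Origin at its underside.
- wash_bottle: A white wash bottle, 60 mm across, 150 mm high; not part of the job, to be left alone. Origin at its underside.
- screw_jar: A jar, 64 mm across, 80 mm high; not part of the job, to be left alone. Origin at its underside.
- caliper: A slide caliper, 200 mm long, lying behind the stage; not part of the job, to be left alone. Origin at its underside.
Things that resemble listed ones, but are neither listed nor needed, are in the scene too. What is shaped like the part that bears sleeve but green is not meant.

How it is judged:
On the way, in this order (a step that is already met when the one before it is completed fails the run):
1. both finished plates lie flat in the tray and every fresh plate is home in a lane under its clip (x of done_left_tab in the frame of tray_in between -0.068 and 0.068 m and y of done_left_tab in the frame of tray_in between -0.052 and 0.052 m and z of done_left_tab in the frame of tray_in between 0.022 and 0.0325 m and angle between each of done_left_tab, done_mid_tab, done_right_tab's own z axis and vertical below 0.12 rad and x of done_mid_tab in the frame of tray_in between -0.068 and 0.068 m and y of done_mid_tab in the frame of tray_in between -0.052 and 0.052 m and z of done_mid_tab in the frame of tray_in between 0.022 and 0.0325 m and x of done_right_tab in the frame of tray_in between -0.068 and 0.068 m and y of done_right_tab in the frame of tray_in between -0.052 and 0.052 m and z of done_right_tab in the frame of tray_in between 0.022 and 0.0325 m and ((x of fresh_a_tab in the frame of lane_left between -0.0045 and 0.004 m and y of fresh_a_tab in the frame of lane_left between -0.008 and 0.008 m and z of fresh_a_tab in the frame of lane_left between -0.004 and 0.004 m and contact force between clip_left and fresh_a above 0.5 N) or (x of fresh_a_tab in the frame of lane_mid between -0.0045 and 0.004 m and y of fresh_a_tab in the frame of lane_mid between -0.008 and 0.008 m and z of fresh_a_tab in the frame of lane_mid between -0.004 and 0.004 m and contact force between clip_mid and fresh_a above 0.5 N) or (x of fresh_a_tab in the frame of lane_right between -0.0045 and 0.004 m and y of fresh_a_tab in the frame of lane_right between -0.008 and 0.008 m and z of fresh_a_tab in the frame of lane_right between -0.004 and 0.004 m and contact force between clip_right and fresh_a above 0.5 N)) and ((x of fresh_b_tab in the frame of lane_left between -0.0045 and 0.004 m and y of fresh_b_tab in the frame of lane_left between -0.008 and 0.008 m and z of fresh_b_tab in the frame of lane_left between -0.004 and 0.004 m and contact force between clip_left and fresh_b above 0.5 N) or (x of fresh_b_tab in the frame of lane_mid between -0.0045 and 0.004 m and y of fresh_b_tab in the frame of lane_mid between -0.008 and 0.008 m and z of fresh_b_tab in the frame of lane_mid between -0.004 and 0.004 m and contact force between clip_mid and fresh_b above 0.5 N) or (x of fresh_b_tab in the frame of lane_right between -0.0045 and 0.004 m and y of fresh_b_tab in the frame of lane_right between -0.008 and 0.008 m and z of fresh_b_tab in the frame of lane_right between -0.004 and 0.004 m and contact force between clip_right and fresh_b above 0.5 N)) and ((x of fresh_c_tab in the frame of lane_left between -0.0045 and 0.004 m and y of fresh_c_tab in the frame of lane_left between -0.008 and 0.008 m and z of fresh_c_tab in the frame of lane_left between -0.004 and 0.004 m and contact force between clip_left and fresh_c above 0.5 N) or (x of fresh_c_tab in the frame of lane_mid between -0.0045 and 0.004 m and y of fresh_c_tab in the frame of lane_mid between -0.008 and 0.008 m and z of fresh_c_tab in the frame of lane_mid between -0.004 and 0.004 m and contact force between clip_mid and fresh_c above 0.5 N) or (x of fresh_c_tab in the frame of lane_right between -0.0045 and 0.004 m and y of fresh_c_tab in the frame of lane_right between -0.008 and 0.008 m and z of fresh_c_tab in the frame of lane_right between -0.004 and 0.004 m and contact force between clip_right and fresh_c above 0.5 N))), for 0.2 s.
2. the sleeve is on two for each fresh plate (4 or 6) ((value of joint sleeve between 1.9644 and 2.2244 rad or value of joint sleeve between 3.0116 and 3.2716 rad) and (height (world z) of fresh_a_tab above -5 m or value of joint sleeve between 1.9644 and 2.2244 rad) and (height (world z) of fresh_b_tab above -5 m or value of joint sleeve between 1.9644 and 2.2244 rad) and (height (world z) of fresh_c_tab above -5 m or value of joint sleeve between 1.9644 and 2.2244 rad) and (value of joint sleeve between 3.0116 and 3.2716 rad or (value of joint sleeve between 1.9644 and 2.2244 rad and height (world z) of fresh_a_tab below -5 m) or (value of joint sleeve between 1.9644 and 2.2244 rad and height (world z) of fresh_b_tab below -5 m) or (value of joint sleeve between 1.9644 and 2.2244 rad and height (world z) of fresh_c_tab below -5 m))), for 0.2 s.
3. the start button is pressed down (value of joint start above 0.0045 m), for 0.05 s.
At the end, for the whole second after the job is handed in: Both finished plates lie flat in the tray; every fresh plate is within 4 mm of fully home in a lane, flat on the deck, with that lane's clip pressing on it; the sleeve is on 4 (two fresh plates) or 6 (three), within 0.13 rad; the button is up again and the plates are at rest (all of step 1 and all of step 2 and value of joint start below 0.002 m and linear speed of each of fresh_a, fresh_b, fresh_c, done_left, done_mid, done_right below 0.02 m/s); the robot touches nothing.
It fails at once if a bystander on the bench is moved by more than 6 cm (distance of any of screwdriver, scraper, wash_bottle, screw_jar, caliper from where it was at the start of the episode above 0.06 m).
Of fresh_a, fresh_b, fresh_c only 2 to 3 are there at a start; the rules pass over those that are not, and their reading is None.
Of done_left, done_mid, done_right only 2 to 2 are there at a start; the rules pass over those that are not, and their reading is None.
At some moment in a run one of fresh_a, fresh_b, fresh_c may be knocked a few centimetres aside while the robot is not near it.
It also fails if it takes over 210 s, if anything falls off the work surface, if the arm or the gripper's body presses on something with over 40 N, if the wrist force passes 120 N, or if a joint passes its speed limit or range.

## Robot

A 6-joint arm with a two-finger parallel gripper is mounted at the origin on the work surface. World frame = base frame: x ahead of the robot, y to its left, z up, the work surface at z = 0. Lengths are in m, angles in rad, forces in N, time in s.
With the tool pointing down it reaches from about 0.4 to 0.825 m from the base axis. Payload 7 kg.
Tool frame: the origin (TCP) lies midway between the tips of the shut fingers; the grasp point (between the pads) lies 19 mm behind it; z points along the fingers, y is the direction in which the jaws open and shut (so a half turn about z gives the same grasp; the last joint's range is limited). The gripper opens to 88 mm and grips with 3 to 60 N. Pads are 19 mm wide; open, the fingers measure 130 mm over their backs; the gripper's body (78 mm by 193 mm) begins 47 mm behind the grasp point.
Start: joints at [-1.022, 0.359, 0.012, 0, -1.224, -0.288], TCP at [0.174, -0.652, 0.227] pointing down, gripper open.
Joint ranges: [-3.07, 3.07], [-1.43, 2.12], [-1.02, 1.25], [-3.03, 1.67], [-3.05, -0], [-3.03, 3.03]. Speed limits (rad/s): [2.39, 2.39, 3.01, 3.14, 3.14, 3.14].

## Interface

Orientations are given as a unit quaternion [x, y, z, w].
In Python, from workcell import sense, snapshot, sign_off gives the robot as it stands.
- The arm moves only by the tool carry_out, never from a script. Its argument "steps" is a list of rows, each a list of 7 numbers: the shift along the tool's x, y, z in cm, then the turn, a rotation vector about the tool's x, y, z in degrees, then the closure in counts, from 0 (fully open) to 255 (shut). In form: [[tx, ty, tz, wx, wy, wz, jaw], ...]. A call has 1 to 20 rows; each row shifts and turns the pose as measured when the row begins, along the tool's axes as they then stand; what a row does not reach is not made up. A row lasts 1/12 s, in which the tool goes at most 41.7 mm and 7.16 degrees, less where a joint would pass 70% of its speed; a pose out of reach is approached as far as the arm can. A call is refused whole if a number of a shift passes 4.17 or a number of a turn 7.16, either way. A call with a gripper value outside its range is refused whole. The fingers move at their own pace and stop on an object; "force" is the grip in N (left out, the last holds). Time passes only in rows, so rows that do not move let the fingers close. It gives the time, the measured TCP pose, the force and the opening at its end, in the units of the state.
- sense(): the state, without advancing time (a new reading comes with each control period).
- snapshot(name): name is "scene" or "side" or "wrist"; returns a dict with "image" (420x560x3 uint8, red, green, blue), "fx", "fy", "cx", "cy" (pixels), "position" and "orientation" of the camera in the world. Camera axes: x right, y down, z forward; pixel columns grow to the right and rows downward; lengths in m; the calibration is good to about 2 mm. A picture is of the moment at which its call begins. There is no depth.
- sign_off(): hands the job in, once; it reports no verdict.
The state is a dict: "t": time; "joint_positions": joint angles; "joint_vel": joint speeds; "effort": joint torques, N m; "tcp_pos": TCP position; "eef_rot": TCP orientation; "contact_force": force on the tool from outside, world axes, zero at the start; "moment": the same for the moment, N m; "width": finger opening in m.
Only numpy, scipy, OpenCV 4.12 (cv2) and the standard library are available. Lean on these libraries where they do the work, as an engineer would, in place of code of your own. Each camera call takes 0.05 s, during which the arm holds its last target.

## Working session

There is one attempt and no reset: what is moved stays moved. The work goes in short steps, Python scripts to look and compute and a tool call to move; the robot and the scene stay as the last step left them, time stands still between calls to the robot, and variables do not carry over. Pictures are saved under pics/ and viewed, and the job is handed in when it is done.

Besides the shell and the picture viewer there is one more tool, called after "Call:" in YAML: its name, and indented under it one key for each argument. carry_out: Moves the arm, as the interface text tells. Its arguments: {"type":"object","properties":{"steps":{"type":"array","items":{"type":"array","items":{"type":"number"}}},"force":{"type":"number"}},"required":["steps"]}

```bash
ls; mkdir -p pics; python3 - <<'E'
from workcell import sense,snapshot
import cv2
print(sense())
for n in ("scene","side","wrist"):
    s=snapshot(n); cv2.imwrite(f"pics/{n}0.png",s["image"][:,:,::-1]); print(n,{k:v for k,v in s.items() if k!="image"})
E
```

```text
pics
{'t': 0.0, 'joint_positions': array([-1.02188442e+00,  3.59359837e-01,  1.10367170e-02, -3.66715350e-04,
       -1.22410147e+00, -2.88067475e-01]), 'joint_vel': array([-1.32022528e-04, -1.08694309e-04,  3.77680762e-04,  2.33193370e-04,
       -1.48571191e-03, -8.64853227e-05]), 'effort': array([-9.02587344e-04, -5.82722139e+01,  2.93054849e+01,  6.99767634e+00,
        6.89112276e-03, -1.49005054e-04]), 'tcp_pos': array([ 0.17390316, -0.65168964,  0.22562756]), 'eef_rot': array([-1.29990825e-01,  9.91514848e-01,  8.13935955e-04, -1.73328370e-04]), 'contact_force': array([ 0.12367694, -0.13849045,  0.19837149]), 'moment': array([0.01719288, 0.00231075, 0.00264395]), 'width': 0.08716715167454214}
scene {'fx': 532.4088501516832, 'fy': 532.4088501516832, 'cx': 272.531368538252, 'cy': 213.38526394823276, 'position': array([1.38449398, 0.04884016, 1.26998236]), 'orientation': array([ 0.61217032,  0.73031972, -0.22915073, -0.1984201 ])}
side {'fx': 462.7484873304743, 'fy': 462.7484873304743, 'cx': 288.5629660636555, 'cy': 206.42712325707927, 'position': array([0.38080275, 1.02350996, 0.76869586]), 'orientation': array([-0.07400057,  0.86912281, -0.48826654,  0.02729914])}
wrist {'fx': 300.29230252607925, 'fy': 300.29230252607925, 'cx': 287.09257842910193, 'cy': 210.28711143728307, 'position': array([ 0.10295825, -0.67113831,  0.38379123]), 'orientation': array([0.60335957, 0.78551097, 0.10976586, 0.08295298])}
```

View pics/scene0.png

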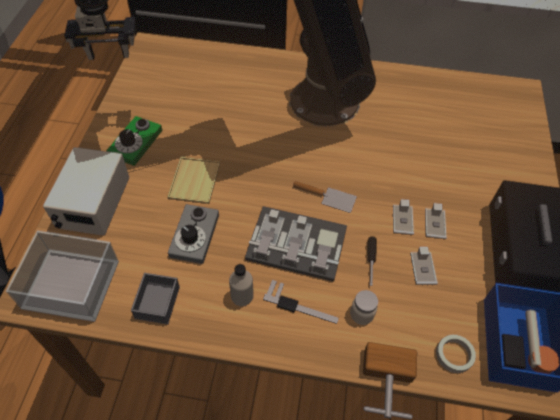

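View pics/side0.png

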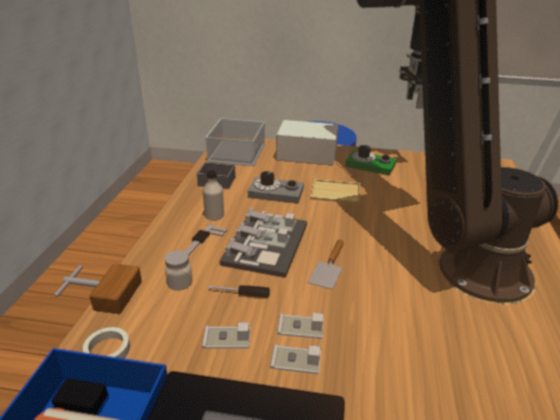

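View pics/wrist0.png

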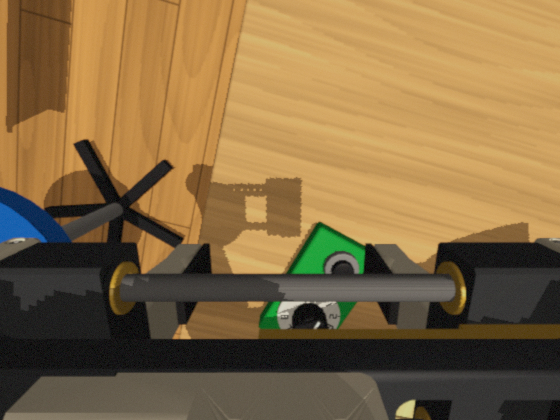

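```bash
cat > h.py <<'E'
from workcell import sense,snapshot,sign_off
import cv2,numpy as np
from scipy.spatial.transform import Rotation as R
def ray(s,u,v,z):
    d=R.from_quat(s["orientation"]).apply([(u-s["cx"])/s["fx"],(v-s["cy"])/s["fy"],1.])
    p=np.array(s["position"]); return p+d*(z-p[2])/d[2]
def proj(s,P):
    c=R.from_quat(s["orientation"]).inv().apply(np.atleast_2d(P)-s["position"])
    return np.c_[s["fx"]*c[:,0]/c[:,2]+s["cx"],s["fy"]*c[:,1]/c[:,2]+s["cy"]]
def crop(s,x0,y0,x1,y1,k,name):
    im=s["image"][y0:y1,x0:x1,::-1]; cv2.imwrite("pics/"+name,cv2.resize(im,None,fx=k,fy=k,interpolation=cv2.INTER_CUBIC))
E
python3 - <<'E'
from h import *
import pickle
s=snapshot("scene"); d=snapshot("side")
pickle.dump((s,d),open("init.pkl","wb"))
crop(s,160,150,360,290,4,"c1.png"); crop(s,340,180,460,300,5,"c2.png"); crop(d,180,160,380,380,2.7,"c3.png")
E
```

```text
(no output)
```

View pics/c1.png

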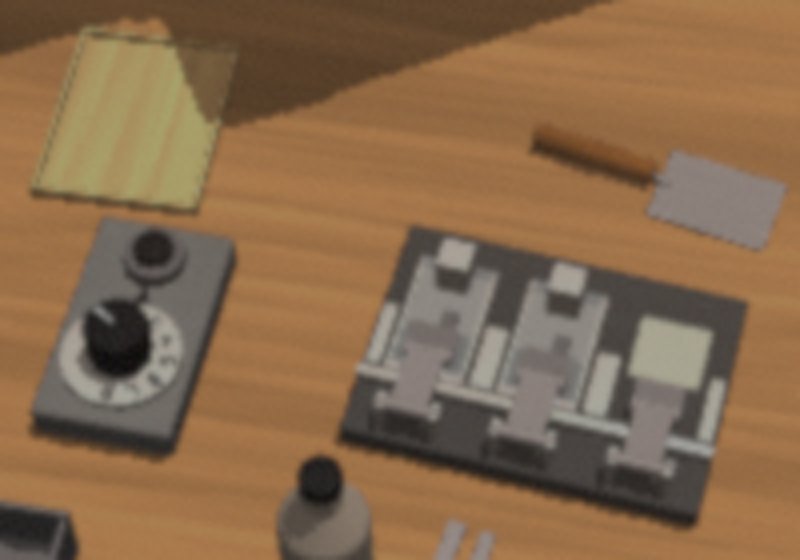

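View pics/c2.png

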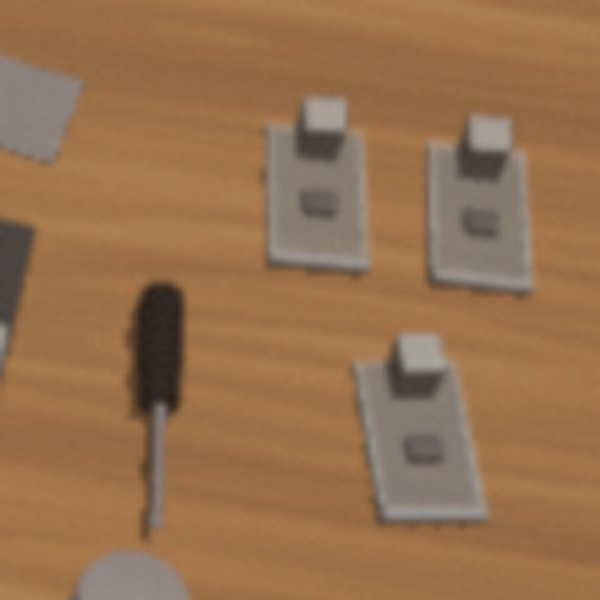

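View pics/c3.png

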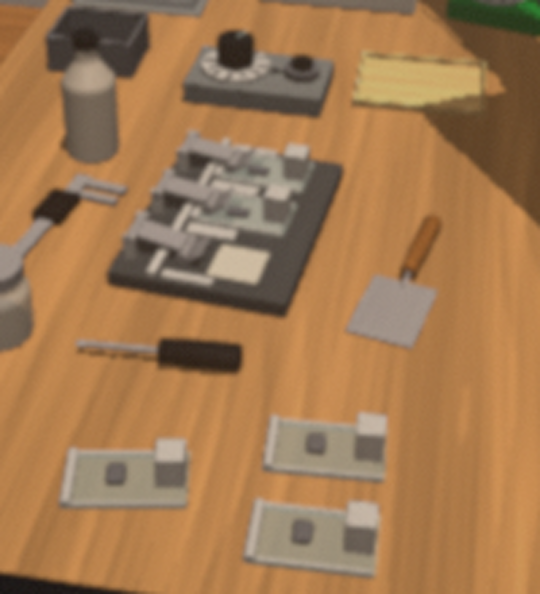

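```bash
python3 - <<'E'
from h import *
import pickle
s,d=pickle.load(open("init.pkl","rb"))
def S(l,x0,y0,k,cam,z,name):
    P=[ray(cam,x0+a/k,y0+b/k,z) for a,b in l]
    print(name,np.round(P,4)[:,:2].tolist()); return np.array(P)
S([(412,230),(745,302)],160,150,4,s,.02,"deck rear corners")
S([(456,246),(567,273)],160,150,4,s,.057,"done tops scene")
S([(297,150),(277,192)],180,160,2.7,d,.057,"done tops side")
S([(325,112),(490,132),(419,352)],340,180,5,s,.037,"fresh tops scene")
S([(373,423),(362,514),(171,449)],180,160,2.7,d,.037,"fresh tops side")
S([(80,30),(238,42),(197,210),(32,192)],160,150,4,s,.01,"tray rim")
S([(365,52),(487,64),(482,112),(353,104)],180,160,2.7,d,.01,"tray rim side")
# plates: fresh outline corners at z .005
S([(270,125),(362,130),(366,268),(270,264)],340,180,5,s,.005,"fresh1")
S([(430,143),(524,150),(530,290),(434,280)],340,180,5,s,.005,"fresh2")
S([(356,365),(455,365),(487,516),(382,518)],340,180,5,s,.005,"fresh3")
S([(120,322)],160,150,4,s,.08,"sleeve?"); S([(155,245)],160,150,4,s,.05,"start?")
E
```

```text
deck rear corners [[0.4954, -0.1225], [0.5152, 0.1212]]
done tops scene [[0.5298, -0.0846], [0.5387, -0.0049]]
done tops side [[0.5323, -0.0802], [0.5401, 0.001]]
fresh tops scene [[0.4164, 0.2799], [0.4139, 0.374], [0.5709, 0.3351]]
fresh tops side [[0.4135, 0.2824], [0.4121, 0.3772], [0.5672, 0.3392]]
tray rim [[0.3448, -0.4142], [0.3347, -0.29], [0.4986, -0.2825], [0.5042, -0.4062]]
tray rim side [[0.492, -0.4024], [0.3353, -0.4014], [0.3383, -0.2791], [0.492, -0.2675]]
fresh1 [[0.4068, 0.2542], [0.4008, 0.3079], [0.4986, 0.3123], [0.5056, 0.2583]]
fresh2 [[0.4032, 0.3475], [0.3984, 0.402], [0.4971, 0.4041], [0.5, 0.3505]]
fresh3 [[0.5646, 0.3081], [0.5548, 0.3623], [0.6472, 0.3794], [0.6583, 0.324]]
sleeve? [[0.6475, -0.2924]]
start? [[0.5617, -0.2937]]
```

```bash
cat > plan.py <<'E'
from h import *
import sys
def st():
    q=sense(); r=R.from_quat(q["eef_rot"]); m=r.as_matrix()
    psi=np.degrees(np.arctan2(-m[0,1],m[1,1])); return q,r,m,psi
def plan(x,y,z,psi=None):
    q,r,m,p0=st()
    if psi is None: psi=p0
    c,s_=np.cos(np.radians(psi)),np.sin(np.radians(psi))
    T=np.array([[-c,-s_,0],[-s_,c,0],[0,0,-1]]).T  # columns tool axes
    T=np.array([[-c,-s_,0],[-s_,c,0],[0,0,-1.]]).T
    rv=np.degrees((r.inv()*R.from_matrix(T)).as_rotvec())
    d=T.T@(np.array([x,y,z])-q["tcp_pos"])*100
    print("t %.2f tcp %s psi %.2f w %.4f F %s"%(q["t"],np.round(q["tcp_pos"],4),p0,q["width"],np.round(q["contact_force"],1)))
    print("rot deg",np.round(rv,2),"then cm",np.round(d,2),"| cm in current axes",np.round(m.T@(np.array([x,y,z])-q["tcp_pos"])*100,2))
if __name__=="__main__":
    plan(*map(float,sys.argv[1:]))
E
python3 plan.py .531 -.083 .20 -5
```

```text
t 0.25 tcp [ 0.174  -0.652   0.2261] psi 14.94 w 0.0875 F [ 0.5 -0.1  0. ]
rot deg [ 4.000e-02 -1.000e-02  1.994e+01] then cm [-30.61  59.79   2.61] | cm in current axes [-49.16  45.77   2.64]
```

Call:
carry_out:
  steps:
    - [0,0,0,0,0,6.65,0]
    - [0,0,0,0,0,6.65,0]
    - [0,0,0,0,0,6.65,0]
    - [-1.8,3.5,0,0,0,0,0]
    - [-1.8,3.5,0,0,0,0,0]
    - [-1.8,3.5,0,0,0,0,0]
    - [-1.8,3.5,0,0,0,0,0]
    - [-1.8,3.5,0,0,0,0,0]
    - [-1.8,3.5,0,0,0,0,0]
    - [-1.8,3.5,0,0,0,0,0]
    - [-1.8,3.5,0,0,0,0,0]
    - [-1.8,3.5,0.4,0,0,0,0]
    - [-1.8,3.5,0.4,0,0,0,0]
    - [-1.8,3.5,0.4,0,0,0,0]
    - [-1.8,3.5,0.4,0,0,0,0]
    - [-1.8,3.5,0.4,0,0,0,0]
    - [-1.8,3.5,0.4,0,0,0,0]
    - [-1.8,3.5,0.4,0,0,0,0]
    - [-1.8,3.5,0,0,0,0,0]

```text
t: 1.83
tcp_pos: [0.5287, -0.1067, 0.1965]
eef_rot: [0.058, 0.998, 0.002, 0.001]
contact_force: [0.5, -0.6, 0.0]
width: 0.0875
```

```bash
python3 plan.py .531 -.083 .20 -5; python3 - <<'E'
from h import *
s=snapshot("wrist"); cv2.imwrite("pics/w1.png",s["image"][:,:,::-1])
import pickle; pickle.dump(s,open("w1.pkl","wb"))
E
```

```text
t 1.83 tcp [ 0.5287 -0.1067  0.1965] psi -6.65 w 0.0875 F [ 0.5 -0.6  0. ]
rot deg [ 0.19  0.14 -1.65] then cm [-0.02  2.38 -0.35] | cm in current axes [ 0.04  2.38 -0.34]
```

View pics/w1.png

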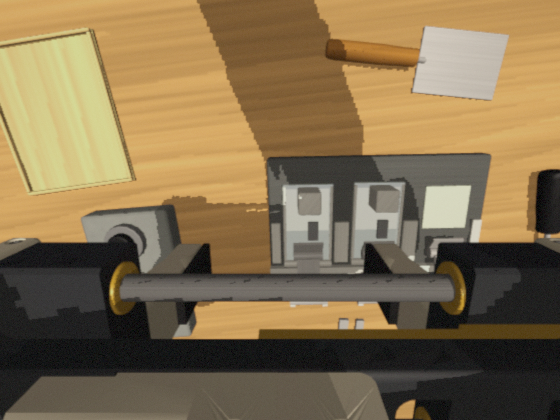

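```bash
python3 - <<'E'
from h import *
import pickle
s=pickle.load(open("w1.pkl","rb"))
def S(l,z,n): print(n,np.round([ray(s,a,b,z)[:2] for a,b in l],4).tolist())
S([(268,157),(490,154)],.02,"deck rear")
S([(94,31),(134,180),(30,193),(0,85)],.01,"tray")
S([(310,193),(387,191)],.057,"tops?")
crop(s,240,130,500,300,3,"w1c.png")
E
```

```text
deck rear [[0.4872, -0.1225], [0.5123, 0.1209]]
tray [[0.342, -0.2821], [0.4963, -0.2807], [0.4972, -0.4052], [0.3801, -0.3959]]
tops? [[0.5244, -0.0824], [0.5314, -0.0047]]
```

View pics/w1c.png

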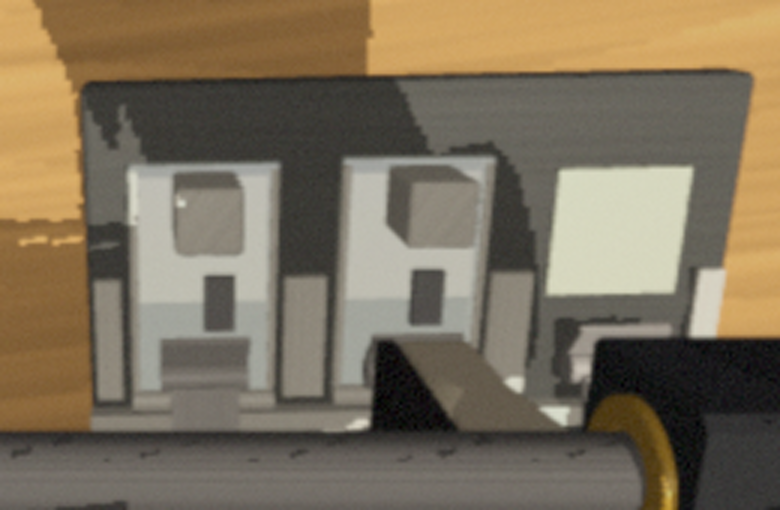

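```bash
python3 - <<'E'
from h import *
import pickle
s=pickle.load(open("w1.pkl","rb"))
def S(l,z,n): print(n,np.round([ray(s,240+a/3,130+b/3,z)[:2] for a,b in l],4).tolist())
S([(211,218),(444,213)],.057,"tops")
S([(175,186),(242,186),(243,252),(178,252)],.057,"topR corners")
S([(408,180),(478,178),(474,246),(409,248)],.057,"topM corners")
S([(131,165),(280,164),(343,158),(495,158)],.025,"plates rear corners")
S([(93,280),(123,280),(284,276),(327,276),(490,270),(533,270),(698,268)],.024,"rails start")
E
python3 plan.py .529 -.083 .1 -5.5
```

```text
tops [[0.5345, -0.083], [0.542, -0.0039]]
topR corners [[0.522, -0.094], [0.5246, -0.0716], [0.5479, -0.0732], [0.5453, -0.0954]]
topM corners [[0.5291, -0.0157], [0.5311, 0.0077], [0.555, 0.0061], [0.5531, -0.0162]]
plates rear corners [[0.5194, -0.1089], [0.5254, -0.0539], [0.5259, -0.0305], [0.5324, 0.0256]]
rails start [[0.5626, -0.1289], [0.564, -0.1173], [0.5696, -0.0554], [0.5716, -0.0389], [0.5765, 0.0237], [0.5784, 0.0402], [0.585, 0.1035]]
t 1.88 tcp [ 0.533  -0.1026  0.1969] psi -6.51 w 0.0874 F [5.1 2.6 2.1]
rot deg [ 0.22  0.29 -1.01] then cm [0.59 1.91 9.69] | cm in current axes [0.67 1.86 9.69]
```

```bash
python3 plan.py .533 -.083 .08 -5.4
```

```text
t 1.88 tcp [ 0.533  -0.1026  0.1969] psi -6.51 w 0.0874 F [5.1 2.6 2.1]
rot deg [ 0.22  0.29 -1.11] then cm [ 0.19  1.95 11.69] | cm in current axes [ 0.28  1.9  11.69]
```

Call:
carry_out:
  steps:
    - [0,0,0,0.2,0.3,-1.1,100]
    - [0,1,1.5,0,0,0,100]
    - [0.1,1,2,0,0,0,100]
    - [0.1,0,2,0,0,0,100]
    - [0,0,2,0,0,0,100]
    - [0,0,2,0,0,0,100]
    - [0,0,1.5,0,0,0,100]
    - [0,0,0,0,0,0,100]

```text
t: 2.55
tcp_pos: [0.5344, -0.0806, 0.0843]
eef_rot: [0.041, 0.999, -0.0, 0.001]
contact_force: [-1.0, -0.1, 0.1]
width: 0.0536
```

```bash
python3 plan.py .533 -.083 .030 -5.4
```

```text
t 2.55 tcp [ 0.5344 -0.0806  0.0843] psi -4.73 w 0.0536 F [-1.  -0.1  0.1]
rot deg [-0.02  0.13  0.67] then cm [ 0.12 -0.25  5.43] | cm in current axes [ 0.14 -0.25  5.43]
```

Call:
carry_out:
  steps:
    - [0.1,-0.25,1,0,0,0.7,100]
    - [0,0,1.5,0,0,0,100]
    - [0,0,1.5,0,0,0,100]
    - [0,0,1.3,0,0,0,100]
    - [0,0,0,0,0,0,100]

```text
t: 2.97
tcp_pos: [0.534, -0.0865, 0.0333]
eef_rot: [0.047, 0.999, -0.001, 0.002]
contact_force: [0.1, -0.1, -0.0]
width: 0.0536
```

```bash
python3 plan.py .533 -.083 .030 -5.4; python3 -c "
from h import *
s=snapshot('wrist');crop(s,200,120,480,330,2.8,'w2.png')
s=snapshot('side');crop(s,200,180,340,290,5,'s2.png')"
```

```text
t 2.97 tcp [ 0.534  -0.0865  0.0333] psi -5.43 w 0.0536 F [ 0.1 -0.1 -0. ]
rot deg [-0.05  0.27 -0.03] then cm [0.13 0.33 0.33] | cm in current axes [0.13 0.34 0.33]
```

View pics/w2.png

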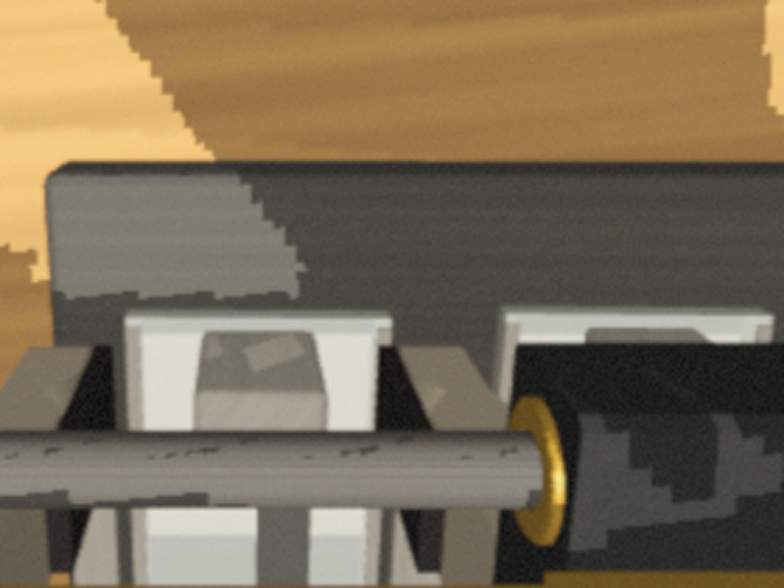

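View pics/s2.png

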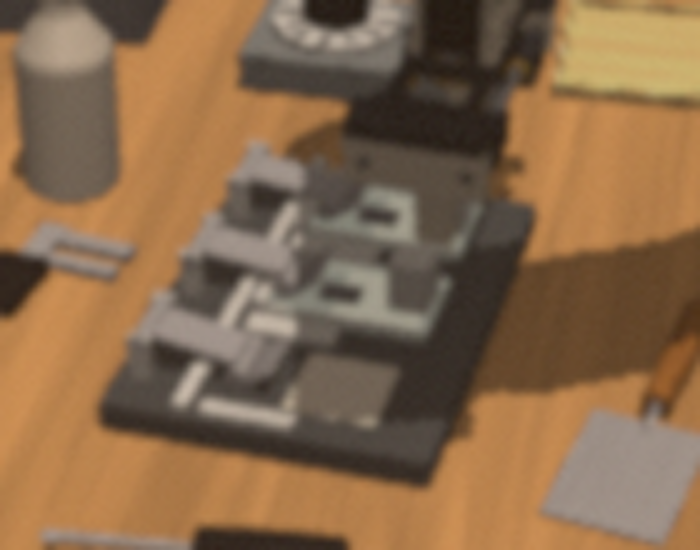

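Call:
carry_out:
  steps:
    - [0.1,0.3,0.3,0,0.2,0,100]
    - [0,0,0,0,0,0,255]
    - [0,0,0,0,0,0,255]
    - [0,0,0,0,0,0,255]
    - [0,0,0,0,0,0,255]
  force: 25

```text
t: 3.48
tcp_pos: [0.5374, -0.0829, 0.0367]
eef_rot: [0.047, 0.999, 0.0, 0.005]
contact_force: [-1.0, -0.4, 0.7]
width: 0.0321
```

```bash
python3 plan.py .533 -.083 .030 -5.4
```

```text
t 3.48 tcp [ 0.5374 -0.0829  0.0367] psi -5.36 w 0.0321 F [-1.  -0.4  0.7]
rot deg [0.04 0.57 0.04] then cm [ 0.44 -0.05  0.67] | cm in current axes [ 0.44 -0.05  0.67]
```

Call:
carry_out:
  steps:
    - [0,0,0,0,0,0,255]
    - [0,0,0,0,0,0,255]
    - [0,0,0,0,0,0,255]
    - [0,0,0,0,0,0,255]

```text
t: 3.82
tcp_pos: [0.5374, -0.0829, 0.0371]
eef_rot: [0.047, 0.999, 0.0, 0.005]
contact_force: [0.1, 0.4, 0.2]
width: 0.0238
```

```bash
python3 plan.py .533 -.083 .030 -5.4
```

```text
t 3.82 tcp [ 0.5374 -0.0829  0.0371] psi -5.36 w 0.0238 F [0.1 0.4 0.2]
rot deg [0.05 0.61 0.04] then cm [ 0.44 -0.05  0.71] | cm in current axes [ 0.45 -0.05  0.71]
```

Call:
carry_out:
  steps:
    - [0,0,0,0,0,0,170]
    - [0.2,0,0.3,0,0.3,0,170]
    - [0.2,0,0.3,0,0.2,0,170]

```text
t: 4.07
tcp_pos: [0.5339, -0.0824, 0.0313]
eef_rot: [0.047, 0.999, 0.0, 0.001]
contact_force: [-0.1, -0.1, -0.5]
width: 0.0287
```

```bash
python3 plan.py .533 -.083 .030 -5.4; python3 -c "
from h import *
for i in range(3):
  snapshot('side');q=sense();print(q['t'],q['tcp_pos'],q['joint_vel'].round(3),q['width'])"
```

```text
t 4.07 tcp [ 0.5339 -0.0824  0.0313] psi -5.34 w 0.0287 F [-0.1 -0.1 -0.5]
rot deg [0.06 0.15 0.06] then cm [ 0.09 -0.07  0.13] | cm in current axes [ 0.09 -0.07  0.13]
4.1167 [ 0.53322164 -0.08242995  0.03070507] [ 0.    -0.    -0.     0.001 -0.006 -0.004] 0.029102471957675718
4.1667 [ 0.53336371 -0.0824637   0.03086323] [ 0.001 -0.005  0.006  0.007 -0.004 -0.002] 0.02910926537589407
4.2167 [ 0.53361436 -0.08245664  0.03110024] [-0.001 -0.005  0.005  0.005 -0.002 -0.001] 0.029182877614170075
```

Call:
carry_out:
  steps:
    - [0.05,0,0.1,0,0.1,0,255]
    - [0,0,0,0,0,0,255]
    - [0,0,0,0,0,0,255]

```text
t: 4.47
tcp_pos: [0.533, -0.0825, 0.0299]
eef_rot: [0.047, 0.999, 0.0, -0.0]
contact_force: [0.0, 0.6, 1.6]
width: 0.0239
```

```bash
python3 plan.py .533 -.083 .030 -5.4
```

```text
t 4.47 tcp [ 0.533  -0.0825  0.0299] psi -5.35 w 0.0239 F [0.  0.6 1.6]
rot deg [ 0.03 -0.02  0.05] then cm [-0.   -0.05 -0.01] | cm in current axes [-0.   -0.05 -0.01]
```

Call:
carry_out:
  steps:
    - [0.3,0,0,0,0,0,255]
    - [0.7,0,0,0,0,0,255]
    - [1,0,0,0,0,0,255]
    - [1,0,0,0,0,0,255]
    - [1,0,0,0,0,0,255]
    - [1,0,0,0,0,0,255]
    - [0.7,0,0,0,0,0,255]
    - [0,0,0,0,0,0,255]

```text
t: 5.13
tcp_pos: [0.47, -0.0768, 0.03]
eef_rot: [0.047, 0.999, 0.001, 0.001]
contact_force: [0.6, -0.5, -1.4]
width: 0.024
```

```bash
python3 plan.py .478 -.08 .030 -5.4; python3 -c "
from h import *
print(sense()['joint_positions'].round(3))
s=snapshot('side');crop(s,200,180,340,290,5,'s3.png')"
```

```text
t 5.13 tcp [ 0.47   -0.0768  0.03  ] psi -5.34 w 0.0240 F [ 0.6 -0.5 -1.4]
rot deg [0.06 0.07 0.06] then cm [-0.82 -0.25 -0.  ] | cm in current axes [-0.82 -0.25 -0.  ]
[ 2.520e-01  2.660e-01 -6.630e-01 -1.000e-03 -6.410e-01 -1.915e+00]
```

View pics/s3.png

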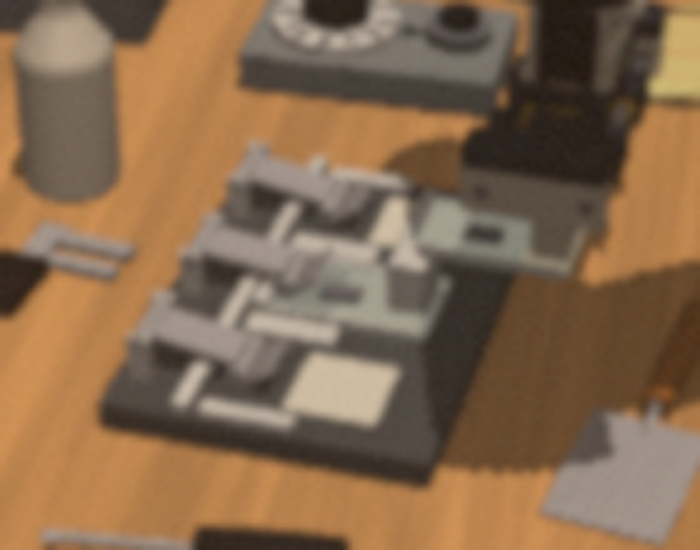

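Call:
carry_out:
  steps:
    - [0.3,0,-1,0,0,0,255]
    - [0.3,0,-2,0,0,0,255]
    - [0,0,-2.5,0,0,0,255]
    - [0,0,-2.5,0,0,0,255]
    - [0,0,0,0,0,-7,255]
    - [0,0,0,0,0,-7,255]
    - [0,0,0,0,0,-7,255]
    - [0,0,0,0,0,-7,255]
    - [0,0,0,0,0,-7,255]
    - [0,0,0,0,0,-7,255]
    - [0,0,0,0,0,-7,255]
    - [0,0,0,0,0,-7,255]
    - [0,0,0,0,0,-7,255]
    - [0,0,0,0,0,-7,255]
    - [0,0,0,0,0,-7,255]
    - [0,0,0,0,0,-7,255]
    - [0,0,0,0,0,-7,255]
    - [0,0,0,0,0,-7,255]

```text
t: 6.68
tcp_pos: [0.4623, -0.077, 0.125]
eef_rot: [0.736, -0.677, -0.0, -0.0]
contact_force: [-0.2, -0.4, -3.0]
width: 0.0238
```

```bash
python3 plan.py .40 -.20 .10 93; python3 -c "
from h import *
print(sense()['joint_positions'].round(3))
s=snapshot('scene');crop(s,140,130,300,250,5,'a4.png')"
```

```text
t 6.68 tcp [ 0.4623 -0.077   0.125 ] psi 94.84 w 0.0238 F [-0.2 -0.4 -3. ]
rot deg [0.02 0.04 1.84] then cm [11.96  6.86  2.5 ] | cm in current axes [11.73  7.24  2.5 ]
[ 0.256  0.115 -0.57  -0.001 -0.886 -0.171]
```

View pics/a4.png

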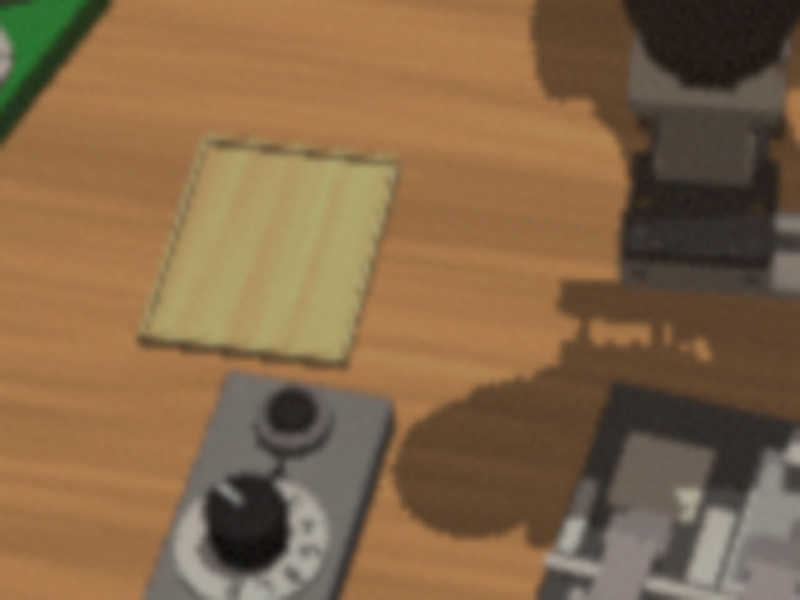

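```bash
python3 - <<'E'
from h import *
s=snapshot("scene")
m=cv2.inRange(cv2.cvtColor(s["image"],cv2.COLOR_RGB2HSV),(18,70,60),(40,255,255)); m[:,:160]=0; m[:,240:]=0; m[:140]=0;m[215:]=0
m=cv2.morphologyEx(m,cv2.MORPH_OPEN,np.ones((3,3)))
c=max(cv2.findContours(m,0,1)[0],key=cv2.contourArea)
print(cv2.contourArea(c))
P=np.array([ray(s,u,v,.007)[:2] for u,v in c[:,0]+0.0],np.float32)
print(cv2.minAreaRect(P))
Q=np.array([ray(s,140+u/5,130+v/5,.01)[:2] for u,v in [(208,137),(398,157),(345,365),(138,343)]],np.float32);print(Q,Q.mean(0),cv2.minAreaRect(Q))
E
```

```text
1650.5
((0.417527973651886, -0.3500085771083832), (0.1625543087720871, 0.12802903354167938), 1.4311609268188477)
[[ 0.34348235 -0.40936124]
 [ 0.33820793 -0.28888655]
 [ 0.5004774  -0.28278857]
 [ 0.5065625  -0.40669388]] [ 0.42218253 -0.34693256] ((0.42238521575927734, -0.3477902412414551), (0.1638118028640747, 0.12404641509056091), 2.1521222591400146)
```

```bash
python3 plan.py .383 -.382 .11 92
```

```text
t 6.78 tcp [ 0.4624 -0.077   0.125 ] psi 94.62 w 0.0235 F [ 0.2  0.1 -2. ]
rot deg [0.   0.04 2.62] then cm [30.2  9.   1.5] | cm in current axes [29.76 10.37  1.48]
```

Call:
carry_out:
  steps:
    - [0,0,0,0,0,2.6,255]
    - [3,0.9,0,0,0,0,255]
    - [3,0.9,0,0,0,0,255]
    - [3,0.9,0,0,0,0,255]
    - [3,0.9,0,0,0,0,255]
    - [3,0.9,0,0,0,0,255]
    - [3,0.9,0.2,0,0,0,255]
    - [3,0.9,0.3,0,0,0,255]
    - [3,0.9,0.3,0,0,0,255]
    - [3,0.9,0.3,0,0,0,255]
    - [2,0.6,0,0,0,0,255]
    - [0,0,0,0,0,0,255]

```text
t: 7.78
tcp_pos: [0.3757, -0.3795, 0.1184]
eef_rot: [-0.699, 0.716, -0.001, 0.001]
contact_force: [0.2, 0.1, -1.1]
width: 0.0238
```

```bash
python3 plan.py .383 -.382 .06 92; python3 -c "
from h import *
import pickle
s=snapshot('wrist');cv2.imwrite('pics/w5.png',s['image'][:,:,::-1]);pickle.dump(s,open('w5.pkl','wb'))
"
```

```text
t 7.78 tcp [ 0.3757 -0.3795  0.1184] psi 88.61 w 0.0238 F [ 0.2  0.1 -1.1]
rot deg [-0.22  0.02 -3.39] then cm [ 0.28 -0.72  5.84] | cm in current axes [ 0.24 -0.71  5.84]
```

View pics/w5.png

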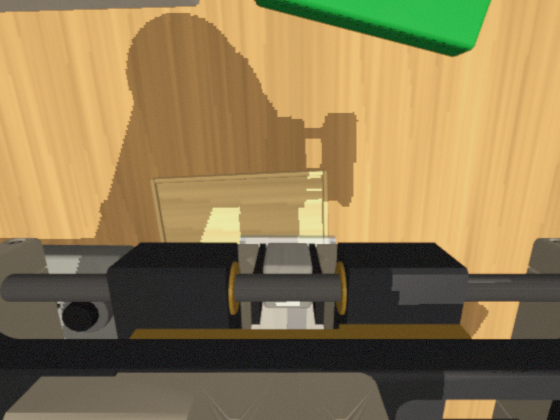

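```bash
python3 - <<'E'
from h import *
import pickle
s=pickle.load(open("w5.pkl","rb"))
P=np.array([ray(s,u,v,.01)[:2] for u,v in [(153,180.5),(325,171.5),(326,236),(162,240)]]);print(P, np.degrees(np.arctan2(*(P[0]-P[1])[::-1])),np.linalg.norm(P[0]-P[1]))
E
```

```text
[[ 0.49590665 -0.40804653]
 [ 0.34155397 -0.41256213]
 [ 0.3399503  -0.3513673 ]
 [ 0.49570687 -0.35082653]] 1.6757142895472816 0.15441872174552848
```

Call:
carry_out:
  steps:
    - [0.4,-0.8,0,0,0,-3.1,255]
    - [0,0,1.8,0,0,0,255]
    - [0,0,2,0,0,0,255]
    - [0,0,2,0,0,0,255]
    - [0,0,1.5,0,0,0,255]
    - [0,0,0,0,0,0,255]

```text
t: 8.33
tcp_pos: [0.3861, -0.3814, 0.0459]
eef_rot: [0.71, -0.704, 0.003, -0.002]
contact_force: [-0.2, -0.4, -1.1]
width: 0.024
```

```bash
python3 plan.py .384 -.384 .015 91.7
```

```text
t 8.33 tcp [ 0.3861 -0.3814  0.0459] psi 90.48 w 0.0240 F [-0.2 -0.4 -1.1]
rot deg [-0.44 -0.04 -1.22] then cm [0.25 0.22 3.09] | cm in current axes [0.25 0.24 3.08]
```

Call:
carry_out:
  steps:
    - [0.25,0.2,0.6,-0.4,0,-1,255]
    - [0,0,0.8,0,0,0,255]
    - [0,0,0.8,0,0,0,255]
    - [0,0,0.6,0,0,0,255]
    - [0,0,0,0,0,0,255]

```text
t: 8.75
tcp_pos: [0.3863, -0.3835, 0.0182]
eef_rot: [0.716, -0.698, 0.002, -0.0]
contact_force: [-0.6, 0.4, -1.6]
width: 0.0237
```

```bash
python3 plan.py .384 -.384 .015 91.7
```

```text
t 8.75 tcp [ 0.3863 -0.3835  0.0182] psi 91.40 w 0.0237 F [-0.6  0.4 -1.6]
rot deg [-0.13 -0.13 -0.3 ] then cm [0.04 0.23 0.32] | cm in current axes [0.04 0.23 0.32]
```

Call:
carry_out:
  steps:
    - [0,0.2,0.3,0,0,0,255]
    - [0,0,0.1,0,0,0,255]
    - [0,0,0,0,0,0,120]
    - [0,0,0,0,0,0,120]
    - [0,0,0,0,0,0,120]
    - [0,0,-1,0,0,0,120]
    - [0,0,-2,0,0,0,120]
    - [0,0,-2.5,0,0,0,120]
    - [0,0,-2.5,0,0,0,120]
    - [-3,0,-2,0,0,0,100]
    - [-3,0,-1,0,0,0,100]
    - [-3,0,0,0,0,0,100]

```text
t: 9.75
tcp_pos: [0.3835, -0.2962, 0.1345]
eef_rot: [0.714, -0.7, 0.004, -0.0]
contact_force: [1.8, -0.1, -1.0]
width: 0.0526
```

```bash
python3 plan.py .5405 -.003 .12 -5.4; python3 -c "
from h import *
s=snapshot('scene');crop(s,150,130,290,240,5,'a6.png')"
```

```text
t 9.75 tcp [ 0.3835 -0.2962  0.1345] psi 91.08 w 0.0526 F [ 1.8 -0.1 -1. ]
rot deg [-5.400e-01  5.000e-02  9.648e+01] then cm [-12.88  30.67   1.45] | cm in current axes [-29.02 -16.25   1.38]
```

View pics/a6.png

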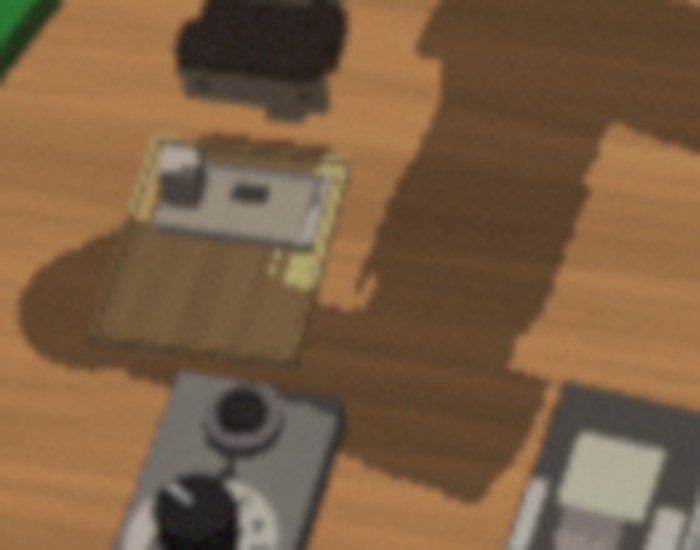

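Call:
carry_out:
  steps:
    - [-3,-1.7,0,0,0,0,100]
    - [-3,-1.7,0,0,0,0,100]
    - [-3,-1.7,0,0,0,0,100]
    - [-3,-1.7,0,0,0,0,100]
    - [-3,-1.7,0,0,0,0,100]
    - [-3,-1.7,0,0,0,0,100]
    - [0,0,0,0,0,7,100]
    - [0,0,0,0,0,7,100]
    - [0,0,0,0,0,7,100]
    - [0,0,0,0,0,7,100]
    - [0,0,0,0,0,7,100]
    - [0,0,0,0,0,7,100]
    - [0,0,0,0,0,7,100]
    - [0,0,0,0,0,7,100]
    - [0,0,0,0,0,7,100]
    - [0,0,0,0,0,7,100]
    - [0,0,0,0,0,7,100]
    - [0,0,0,0,0,7,100]
    - [0,0,0,0,0,7,100]
    - [0,0,0,0,0,5.5,100]

```text
t: 11.47
tcp_pos: [0.4886, -0.0981, 0.1592]
eef_rot: [0.069, 0.997, 0.0, 0.019]
contact_force: [-0.1, -1.0, 0.5]
width: 0.0531
```

```bash
python3 plan.py .5405 -.003 .09 -5.4
```

```text
t 11.47 tcp [ 0.4886 -0.0981  0.1592] psi -7.91 w 0.0531 F [-0.1 -1.   0.5]
rot deg [ 0.1   2.15 -2.52] then cm [-4.27  9.96  6.92] | cm in current axes [-3.57 10.12  7.09]
```

Call:
carry_out:
  steps:
    - [0,0,0,0.1,2.1,-2.5,100]
    - [-1,2.5,1,0,0,0,100]
    - [-1.1,2.5,1.5,0,0,0,100]
    - [-1.1,2.5,1.5,0,0,0,100]
    - [-1.1,2.5,1.5,0,0,0,100]
    - [0,0,1.5,0,0,0,100]
    - [0,0,0,0,0,0,100]

```text
t: 12.05
tcp_pos: [0.5465, 0.0006, 0.0968]
eef_rot: [0.052, 0.999, 0.002, 0.006]
contact_force: [-1.0, -0.7, -1.2]
width: 0.053
```

```bash
python3 plan.py .5405 -.003 .03 -5.4
```

```text
t 12.05 tcp [0.5465 0.0006 0.0968] psi -5.95 w 0.0530 F [-1.  -0.7 -1.2]
rot deg [ 0.22  0.71 -0.55] then cm [ 0.57 -0.42  6.68] | cm in current axes [ 0.65 -0.45  6.67]
```

Call:
carry_out:
  steps:
    - [0.6,-0.4,0.5,0.2,0.7,-0.5,100]
    - [0,0,1.5,0,0,0,100]
    - [0,0,1.6,0,0,0,100]
    - [0,0,1.6,0,0,0,100]
    - [0,0,0.8,0,0,0,100]
    - [0,0,0,0,0,0,100]

```text
t: 12.55
tcp_pos: [0.5401, -0.0052, 0.0414]
eef_rot: [0.046, 0.999, 0.001, 0.002]
contact_force: [-0.2, 0.0, 0.1]
width: 0.0533
```

```bash
python3 plan.py .5405 -.003 .03 -5.4; python3 -c "
from h import *
s=snapshot('wrist');crop(s,200,120,480,330,2.8,'w7.png')"
```

```text
t 12.55 tcp [ 0.5401 -0.0052  0.0414] psi -5.30 w 0.0533 F [-0.2  0.   0.1]
rot deg [0.09 0.21 0.1 ] then cm [-0.02  0.22  1.14] | cm in current axes [-0.02  0.22  1.14]
```

View pics/w7.png

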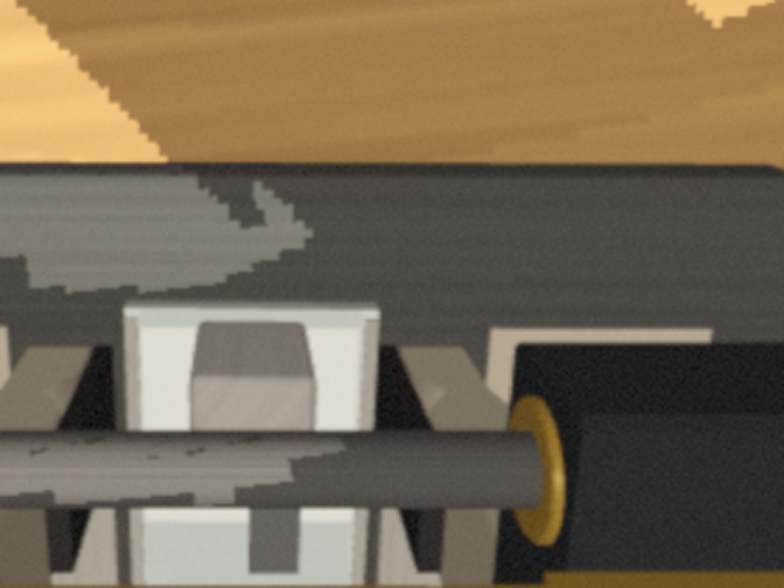

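Call:
carry_out:
  steps:
    - [0,0.2,0.7,0,0.2,0,160]
    - [0,0,0.4,0,0,0,170]
    - [0,0,0,0,0,0,170]
    - [0,0,0,0,0,0,180]

```text
t: 12.93
tcp_pos: [0.5423, -0.0033, 0.0337]
eef_rot: [0.046, 0.999, 0.002, 0.002]
contact_force: [-0.4, 0.6, 0.4]
width: 0.0324
```

```bash
python3 plan.py .5405 -.003 .03 -5.4
```

```text
t 12.93 tcp [ 0.5423 -0.0033  0.0337] psi -5.30 w 0.0324 F [-0.4  0.6  0.4]
rot deg [0.19 0.27 0.1 ] then cm [0.19 0.01 0.37] | cm in current axes [0.19 0.01 0.37]
```

Call:
carry_out:
  steps:
    - [0.2,0,0.4,0.2,0.3,0,200]
    - [0,0,0,0,0,0,255]
    - [0,0,0,0,0,0,255]
    - [0,0,0,0,0,0,255]

```text
t: 13.27
tcp_pos: [0.5407, -0.003, 0.0299]
eef_rot: [0.046, 0.999, -0.0, -0.0]
contact_force: [0.5, -0.4, 0.1]
width: 0.0239
```

```bash
python3 plan.py .5405 -.003 .03 -5.4
```

```text
t 13.27 tcp [ 0.5407 -0.003   0.0299] psi -5.30 w 0.0239 F [ 0.5 -0.4  0.1]
rot deg [-0.02  0.    0.1 ] then cm [ 0.02  0.   -0.01] | cm in current axes [ 0.02  0.   -0.01]
```

Call:
carry_out:
  steps:
    - [0.3,0,0,0,0,0,255]
    - [0.7,0,0,0,0,0,255]
    - [1,0,0,0,0,0,255]
    - [1,0,0,0,0,0,255]
    - [1,0,0,0,0,0,255]
    - [1,0,0,0,0,0,255]
    - [0.8,0,0,0,0,0,255]
    - [0.3,0,-1,0,0,0,255]
    - [0.3,0,-2,0,0,0,255]
    - [0,0,-2.5,0,0,0,255]
    - [0,0,-2.5,0,0,0,255]
    - [0,0,0,0,0,-7,255]
    - [0,0,0,0,0,-7,255]
    - [0,0,0,0,0,-7,255]
    - [0,0,0,0,0,-7,255]
    - [0,0,0,0,0,-7,255]
    - [0,0,0,0,0,-7,255]
    - [0,0,0,0,0,-7,255]
    - [0,0,0,0,0,-7,255]

```text
t: 14.85
tcp_pos: [0.4609, 0.0026, 0.1213]
eef_rot: [-0.438, 0.899, 0.001, -0.001]
contact_force: [-0.8, 0.1, -2.0]
width: 0.0239
```

Call:
carry_out:
  steps:
    - [0,0,0,0,0,-7,255]
    - [0,0,0,0,0,-7,255]
    - [0,0,0,0,0,-7,255]
    - [0,0,0,0,0,-7,255]
    - [0,0,0,0,0,-7,255]
    - [0,0,0,0,0,-6,255]

```text
t: 15.35
tcp_pos: [0.4567, 0.0021, 0.125]
eef_rot: [0.732, -0.681, -0.001, 0.001]
contact_force: [-0.0, 0.3, -1.7]
width: 0.0239
```

```bash
python3 plan.py .456 -.382 .11 91.7;python3 -c "
from h import *
s=snapshot('side');crop(s,160,120,420,290,3,'s8.png')"
```

```text
t 15.35 tcp [0.4567 0.0021 0.125 ] psi 94.17 w 0.0239 F [-0.   0.3 -1.7]
rot deg [0.2  0.03 2.47] then cm [38.39  1.21  1.5 ] | cm in current axes [38.31  2.85  1.49]
```

View pics/s8.png

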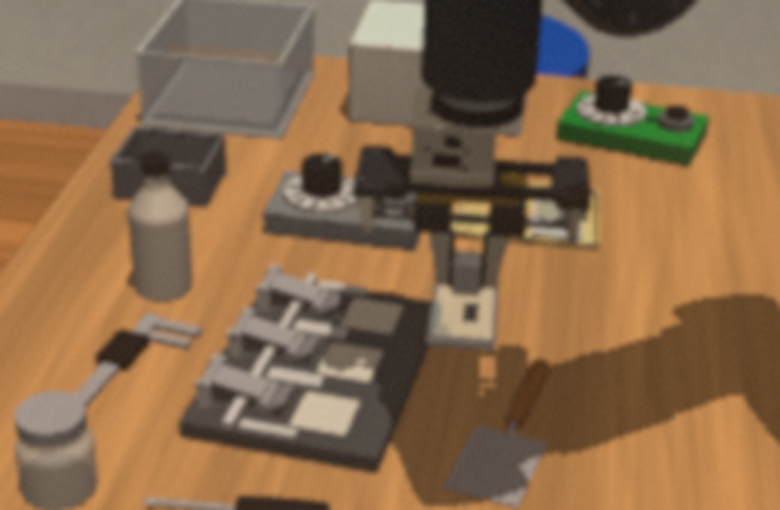

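Call:
carry_out:
  steps:
    - [0,0,0,0.2,0,2.5,255]
    - [3.2,0.1,0,0,0,0,255]
    - [3.2,0.1,0,0,0,0,255]
    - [3.2,0.1,0,0,0,0,255]
    - [3.2,0.1,0,0,0,0,255]
    - [3.2,0.1,0,0,0,0,255]
    - [3.2,0.1,0,0,0,0,255]
    - [3.2,0.1,0,0,0,0,255]
    - [3.2,0.1,0,0,0,0,255]
    - [3.2,0.1,0,0,0,0,255]
    - [3.2,0.1,0.5,0,0,0,255]
    - [3.2,0.1,0.5,0,0,0,255]
    - [1.5,0,0.5,0,0,0,255]
    - [0,0,0,0,0,0,255]

```text
t: 16.57
tcp_pos: [0.4494, -0.3787, 0.1175]
eef_rot: [0.708, -0.706, 0.001, -0.002]
contact_force: [0.2, -0.8, -1.1]
width: 0.0242
```

```bash
python3 plan.py .456 -.382 .05 91.7
```

```text
t 16.57 tcp [ 0.4494 -0.3787  0.1175] psi 90.20 w 0.0242 F [ 0.2 -0.8 -1.1]
rot deg [-0.25  0.08 -1.5 ] then cm [ 0.35 -0.65  6.75] | cm in current axes [ 0.34 -0.63  6.75]
```

Call:
carry_out:
  steps:
    - [0.4,-0.6,0,-0.2,0,-1.5,255]
    - [0,0,1.5,0,0,0,255]
    - [0,0,2,0,0,0,255]
    - [0,0,2,0,0,0,255]
    - [0,0,1,0,0,0,255]
    - [0,0,0,0,0,0,255]

```text
t: 17.07
tcp_pos: [0.4543, -0.3822, 0.0539]
eef_rot: [0.712, -0.703, 0.0, -0.001]
contact_force: [-1.0, 0.6, -2.1]
width: 0.0239
```

```bash
python3 plan.py .456 -.382 .015 91.7; python3 -c "
from h import *
s=snapshot('scene');crop(s,150,130,290,240,5,'a9.png')"
```

```text
t 17.07 tcp [ 0.4543 -0.3822  0.0539] psi 90.74 w 0.0239 F [-1.   0.6 -2.1]
rot deg [-0.09  0.07 -0.96] then cm [-0.02 -0.17  3.89] | cm in current axes [-0.02 -0.17  3.89]
```

View pics/a9.png

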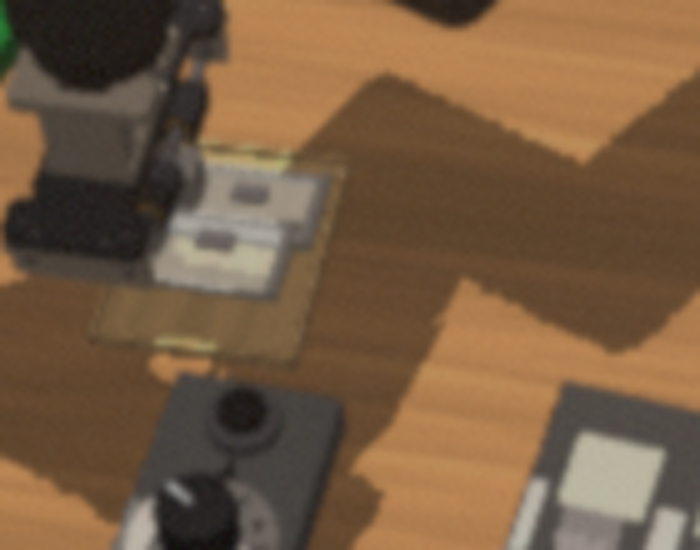

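Call:
carry_out:
  steps:
    - [0,-0.2,0.8,0,0,-0.8,255]
    - [0,0,1,0,0,0,255]
    - [0,0,1,0,0,0,255]
    - [0,0,0.7,0,0,0,255]
    - [0,0,0,0,0,0,255]

```text
t: 17.53
tcp_pos: [0.4594, -0.3826, 0.0206]
eef_rot: [0.717, -0.697, 0.003, -0.002]
contact_force: [0.3, 0.5, -2.0]
width: 0.0237
```

```bash
python3 plan.py .456 -.382 .015 91.7
```

```text
t 17.53 tcp [ 0.4594 -0.3826  0.0206] psi 91.65 w 0.0237 F [ 0.3  0.5 -2. ]
rot deg [-0.41 -0.11 -0.05] then cm [-0.07  0.34  0.56] | cm in current axes [-0.07  0.34  0.56]
```

Call:
carry_out:
  steps:
    - [0,0.3,0.4,-0.3,0,0,255]
    - [0,0,0.25,0,0,0,255]
    - [0,0,0,0,0,0,255]

```text
t: 17.78
tcp_pos: [0.4562, -0.3829, 0.0138]
eef_rot: [0.717, -0.697, 0.001, 0.0]
contact_force: [1.3, 2.9, 2.4]
width: 0.024
```

```bash
python3 plan.py .456 -.382 .015 91.7
```

```text
t 17.78 tcp [ 0.4562 -0.3829  0.0138] psi 91.66 w 0.0240 F [1.3 2.9 2.4]
rot deg [-0.05 -0.13 -0.04] then cm [-0.09  0.02 -0.12] | cm in current axes [-0.09  0.02 -0.12]
```

Down on the floor; release, lift and go back.

Call:
carry_out:
  steps:
    - [0,0,0,0,0,0,130]
    - [0,0,0,0,0,0,130]
    - [0,0,0,0,0,0,130]
    - [0,0,-1,0,0,0,120]
    - [0,0,-2,0,0,0,120]
    - [0,0,-2.5,0,0,0,120]
    - [0,0,-2.5,0,0,0,120]
    - [-3,0,-2,0,0,0,100]
    - [-3,0,-1,0,0,0,100]
    - [-3,0,0,0,0,0,100]
    - [-3,0,0,0,0,0,100]
    - [-3,0,0,0,0,0,100]
    - [-3,0,0,0,0,0,100]
    - [-3,0,0,0,0,0,100]
    - [-3,0,0,0,0,0,100]

```text
t: 19.03
tcp_pos: [0.4517, -0.1401, 0.1389]
eef_rot: [0.715, -0.7, 0.007, -0.003]
contact_force: [0.9, 0.0, 0.2]
width: 0.0534
```

```bash
python3 plan.py .42 .20 .13 2.5; python3 -c "
from h import *
s=snapshot('scene');crop(s,150,130,290,240,5,'a10.png');crop(s,340,180,460,300,5,'f10.png')"
```

```text
t 19.03 tcp [ 0.4517 -0.1401  0.1389] psi 91.22 w 0.0534 F [0.9 0.  0.2]
rot deg [-0.86  0.34 88.72] then cm [ 1.68 34.11  0.89] | cm in current axes [-34.07   2.46   0.67]
```

View pics/a10.png

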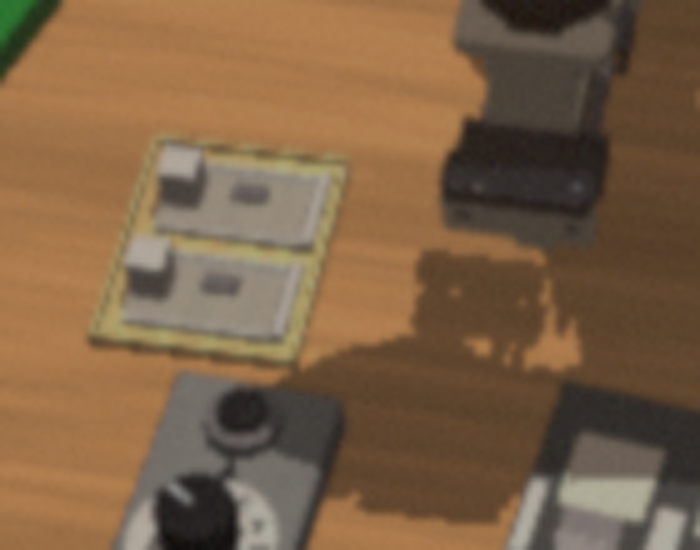

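View pics/f10.png

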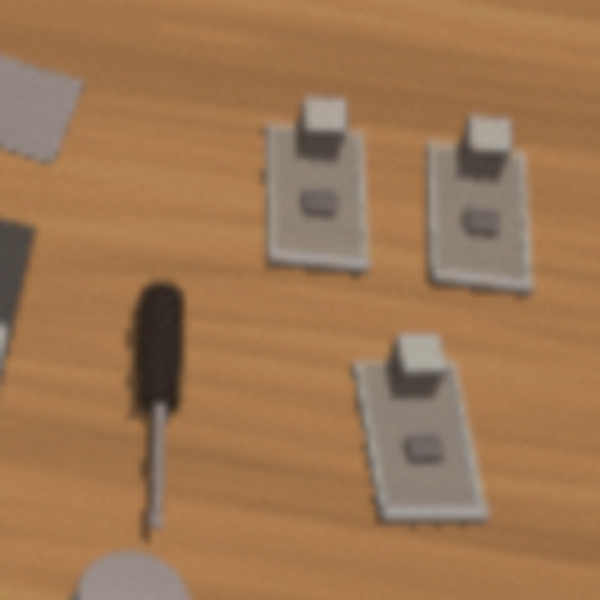

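Call:
carry_out:
  steps:
    - [-3.5,0.2,0,0,0,0,80]
    - [-3.5,0.2,0,0,0,0,80]
    - [-3.5,0.2,0,0,0,0,80]
    - [-3.5,0.2,0,0,0,0,80]
    - [-3.5,0.2,0,0,0,0,80]
    - [-3.5,0.2,0,0,0,0,80]
    - [-3.5,0.2,0,0,0,0,80]
    - [0,0,0,0,0,7,80]
    - [0,0,0,0,0,7,80]
    - [0,0,0,0,0,7,80]
    - [0,0,0,0,0,7,80]
    - [0,0,0,0,0,7,80]
    - [0,0,0,0,0,7,80]
    - [0,0,0,0,0,7,80]
    - [0,0,0,0,0,7,80]
    - [0,0,0,0,0,7,80]
    - [0,0,0,0,0,7,80]
    - [0,0,0,0,0,7,80]
    - [0,0,0,0,0,5,80]

```text
t: 20.67
tcp_pos: [0.434, 0.1249, 0.1578]
eef_rot: [-0.063, 0.998, 0.004, 0.02]
contact_force: [-0.5, -0.5, -0.8]
width: 0.0601
```

```bash
python3 plan.py .415 .281 .15 2.5; python3 -c "
from h import *
print(sense()['joint_positions'].round(2))"
```

```text
t 20.67 tcp [0.434  0.1249 0.1578] psi 7.18 w 0.0601 F [-0.5 -0.5 -0.8]
rot deg [0.39 2.32 4.67] then cm [ 1.22 15.68  0.78] | cm in current axes [-0.03 15.73  0.86]
[ 0.74  0.02 -0.6   0.02 -0.92 -2.2 ]
```

Call:
carry_out:
  steps:
    - [0,0,0,0.4,2.3,4.7,80]
    - [0.2,3,0,0,0,0,80]
    - [0.3,3,0,0,0,0,80]
    - [0.3,3,0,0,0,0,80]
    - [0.3,3,0,0,0,0,80]
    - [0.3,2.5,0.4,0,0,0,80]
    - [0,1,0.4,0,0,0,80]
    - [0,0,0,0,0,0,80]

```text
t: 21.33
tcp_pos: [0.4157, 0.2849, 0.158]
eef_rot: [-0.013, 1.0, 0.004, 0.003]
contact_force: [-0.7, -0.2, -0.3]
width: 0.06
```

```bash
python3 plan.py .415 .281 .08 2.5; python3 -c "
from h import *
import pickle
s=snapshot('wrist');cv2.imwrite('pics/w11.png',s['image'][:,:,::-1]);pickle.dump(s,open('w11.pkl','wb'))"
```

```text
t 21.33 tcp [0.4157 0.2849 0.158 ] psi 1.53 w 0.0600 F [-0.7 -0.2 -0.3]
rot deg [ 0.42  0.37 -0.97] then cm [ 0.09 -0.39  7.8 ] | cm in current axes [ 0.13 -0.44  7.8 ]
```

View pics/w11.png

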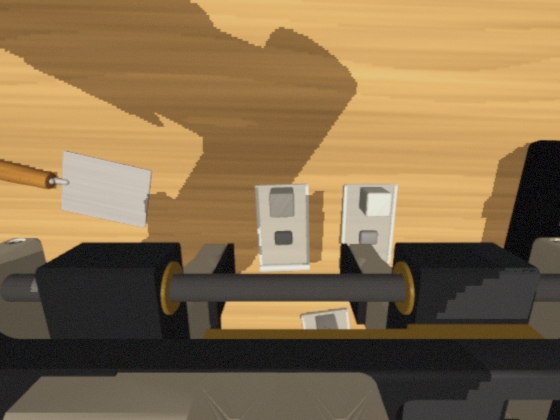

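```bash
python3 - <<'E'
from h import *
import pickle
s=pickle.load(open("w11.pkl","rb"))
def S(l,z,n):
    P=np.array([ray(s,a,b,z)[:2] for a,b in l]); print(n,P.round(4).tolist()); return P
for l,n in (([(256,185),(307.5,184),(310,266),(260.5,268)],"p1"),([(343,184),(397,183.5),(394,255),(344,240)],"p2")):
    P=S(l,.005,n); print("yaw",np.degrees(np.arctan2(*(P[3]-P[0])[::-1])),np.degrees(np.arctan2(*(P[2]-P[1])[::-1])),np.degrees(np.arctan2(-(P[1]-P[0])[0],(P[1]-P[0])[1])))
crop(s,240,170,410,280,4.5,"w11c.png")
S([(282,204),(378,204)],.037,"top")
E
```

```text
p1 [[0.4044, 0.253], [0.402, 0.3071], [0.4967, 0.3143], [0.5005, 0.258]]
yaw 2.9517250356052616 4.355154444589193 2.5914784596306517
p2 [[0.401, 0.3445], [0.399, 0.4013], [0.4808, 0.4085], [0.4641, 0.3506]]
yaw 5.530444593227023 5.032586427065643 2.0002315816617813
top [[0.4158, 0.2809], [0.4135, 0.3733]]
```

View pics/w11c.png

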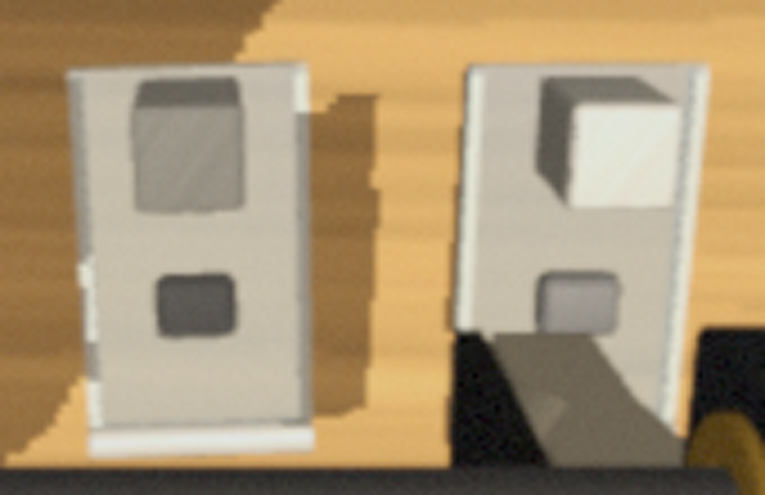

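Call:
carry_out:
  steps:
    - [0.1,-0.4,1,0.4,0.4,-1.1,100]
    - [0,0,2,0,0,0,100]
    - [0,0,2.5,0,0,0,100]
    - [0,0,2.5,0,0,0,100]
    - [0,0,2,0,0,0,100]
    - [0,0,0,0,0,0,100]

```text
t: 21.88
tcp_pos: [0.4171, 0.2756, 0.06]
eef_rot: [-0.022, 1.0, 0.003, 0.002]
contact_force: [-0.4, -0.1, 0.9]
width: 0.0533
```

```bash
python3 plan.py .4155 .281 .01 2.7; python3 -c "
from h import *
s=snapshot('wrist');crop(s,150,120,430,330,2.8,'w12.png')"
```

```text
t 21.88 tcp [0.4171 0.2756 0.06  ] psi 2.56 w 0.0533 F [-0.4 -0.1  0.9]
rot deg [ 0.3   0.24 -0.14] then cm [0.13 0.54 5.  ] | cm in current axes [0.16 0.52 5.  ]
```

View pics/w12.png

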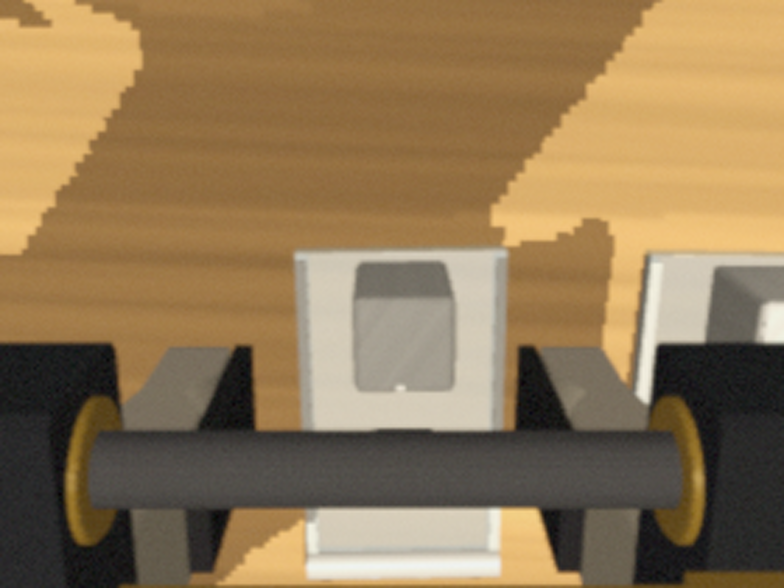

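Call:
carry_out:
  steps:
    - [0.15,0.5,1,0.3,0.2,0,100]
    - [0,0,1.5,0,0,0,120]
    - [0,0,1.5,0,0,0,140]
    - [0,0,0.8,0,0,0,160]
    - [0,0,0,0,0,0,170]

```text
t: 22.35
tcp_pos: [0.4199, 0.2838, 0.0182]
eef_rot: [-0.022, 1.0, 0.004, 0.004]
contact_force: [0.8, -0.3, -0.2]
width: 0.0329
```

```bash
python3 plan.py .4155 .281 .01 2.7
```

```text
t 22.35 tcp [0.4199 0.2838 0.0182] psi 2.51 w 0.0329 F [ 0.8 -0.3 -0.2]
rot deg [ 0.42  0.48 -0.19] then cm [ 0.45 -0.26  0.82] | cm in current axes [ 0.45 -0.27  0.81]
```

Call:
carry_out:
  steps:
    - [0.45,-0.2,0.5,0.4,0.4,-0.2,170]
    - [0,0,0.35,0,0,0,190]
    - [0,0,0,0,0,0,255]
    - [0,0,0,0,0,0,255]
    - [0,0,0,0,0,0,255]

```text
t: 22.77
tcp_pos: [0.4159, 0.2826, 0.0116]
eef_rot: [-0.024, 1.0, 0.001, 0.001]
contact_force: [-0.9, -0.5, -1.7]
width: 0.0243
```

```bash
python3 plan.py .4155 .281 .01 2.7
```

```text
t 22.77 tcp [0.4159 0.2826 0.0116] psi 2.75 w 0.0243 F [-0.9 -0.5 -1.7]
rot deg [0.1  0.15 0.05] then cm [ 0.05 -0.15  0.16] | cm in current axes [ 0.05 -0.15  0.16]
```

```bash
python3 plan.py .4812 -.0776 .12 -5.4
```

```text
t 22.77 tcp [0.4159 0.2826 0.0116] psi 2.75 w 0.0243 F [-0.9 -0.5 -1.7]
rot deg [0.11 0.14 8.15] then cm [ -9.89 -35.24 -10.84] | cm in current axes [ -4.82 -36.27 -10.89]
```

Call:
carry_out:
  steps:
    - [0,0,-1,0,0,0,255]
    - [0,0,-2.5,0,0,0,255]
    - [0,0,-2.5,0,0,0,255]
    - [0,0,-2.5,0,0,0,255]
    - [0,0,-1,0,0,4.1,255]
    - [0,0,0,0,0,4.1,255]
    - [-0.9,-3.3,0,0,0,0,255]
    - [-0.9,-3.3,0,0,0,0,255]
    - [-0.9,-3.3,0,0,0,0,255]
    - [-0.9,-3.3,0,0,0,0,255]
    - [-0.9,-3.3,0,0,0,0,255]
    - [-0.9,-3.3,0,0,0,0,255]
    - [-0.9,-3.3,0,0,0,0,255]
    - [-0.9,-3.3,0,0,0,0,255]
    - [-0.9,-3.3,0,0,0,0,255]
    - [-0.5,-2,0,0,0,0,255]
    - [0,0,0,0,0,0,255]

```text
t: 24.18
tcp_pos: [0.4718, -0.052, 0.1162]
eef_rot: [0.047, 0.999, 0.005, 0.006]
contact_force: [-0.9, 0.4, -2.2]
width: 0.0234
```

```bash
python3 plan.py .4812 -.0776 .06 -5.4
```

```text
t 24.18 tcp [ 0.4718 -0.052   0.1162] psi -5.44 w 0.0234 F [-0.9  0.4 -2.2]
rot deg [ 0.6   0.64 -0.04] then cm [-1.18 -2.46  5.62] | cm in current axes [-1.12 -2.52  5.6 ]
```

Call:
carry_out:
  steps:
    - [-0.6,-1.3,0,0.6,0.6,0,255]
    - [-0.6,-1.2,1,0,0,0,255]
    - [0,0,2,0,0,0,255]
    - [0,0,2,0,0,0,255]
    - [0,0,0.8,0,0,0,255]
    - [0,0,0,0,0,0,255]

```text
t: 24.68
tcp_pos: [0.4831, -0.0804, 0.059]
eef_rot: [0.05, 0.999, 0.001, 0.003]
contact_force: [-0.0, 0.0, -0.9]
width: 0.024
```

```bash
python3 plan.py .4812 -.0776 .034 -5.4; python3 -c "
from h import *
s=snapshot('side');crop(s,200,150,360,290,4.2,'s13.png')"
```

```text
t 24.68 tcp [ 0.4831 -0.0804  0.059 ] psi -5.74 w 0.0240 F [-0.   0.  -0.9]
rot deg [ 0.1   0.35 -0.34] then cm [0.21 0.26 2.5 ] | cm in current axes [0.23 0.25 2.5 ]
```

View pics/s13.png

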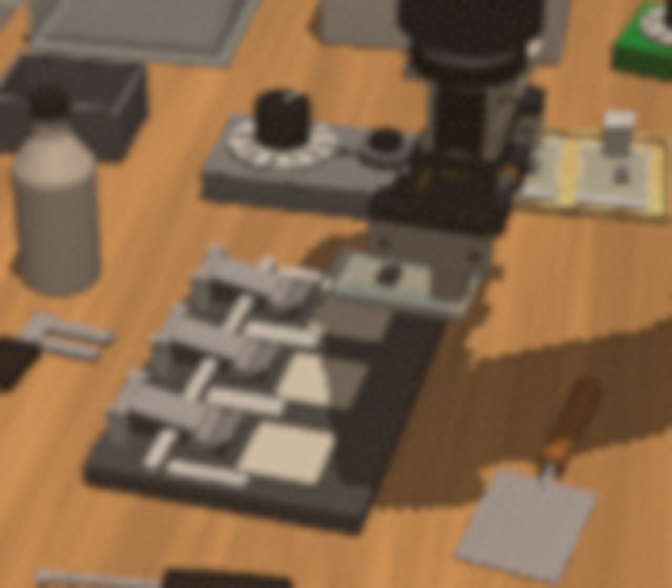

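Call:
carry_out:
  steps:
    - [0.2,0.25,0.7,0.1,0.3,-0.3,255]
    - [0,0,0.7,0,0,0,255]
    - [0,0,0.6,0,0,0,255]
    - [0,0,0.2,0,0,0,255]
    - [0,0,0,0,0,0,255]

```text
t: 25.15
tcp_pos: [0.4836, -0.0757, 0.0387]
eef_rot: [0.046, 0.999, 0.0, 0.003]
contact_force: [-0.1, -0.3, -0.8]
width: 0.0239
```

```bash
python3 plan.py .4812 -.0776 .032 -5.4
```

```text
t 25.15 tcp [ 0.4836 -0.0757  0.0387] psi -5.24 w 0.0239 F [-0.1 -0.3 -0.8]
rot deg [0.06 0.31 0.16] then cm [ 0.22 -0.21  0.67] | cm in current axes [ 0.22 -0.21  0.67]
```

Call:
carry_out:
  steps:
    - [0.2,-0.2,0.3,0,0.3,0.1,255]
    - [0,0,0.3,0,0,0,255]
    - [0,0,0.1,0,0,0,255]
    - [0,0,0,0,0,0,255]

```text
t: 25.48
tcp_pos: [0.4816, -0.0775, 0.0315]
eef_rot: [0.047, 0.999, 0.001, 0.0]
contact_force: [0.4, -0.4, -2.2]
width: 0.024
```

```bash
python3 plan.py .4812 -.0776 .032 -5.4
```

```text
t 25.48 tcp [ 0.4816 -0.0775  0.0315] psi -5.33 w 0.0240 F [ 0.4 -0.4 -2.2]
rot deg [0.07 0.03 0.07] then cm [ 0.04 -0.01 -0.05] | cm in current axes [ 0.04 -0.01 -0.05]
```

Call:
carry_out:
  steps:
    - [-0.5,0,0,0,0,0,255]
    - [-0.7,0,0,0,0,0,255]
    - [-0.7,0,0,0,0,0,255]
    - [-0.7,0,0,0,0,0,255]
    - [-0.7,0,0,0,0,0,255]
    - [0,0,0,0,0,0,255]

```text
t: 25.98
tcp_pos: [0.5142, -0.0816, 0.0311]
eef_rot: [0.047, 0.999, 0.0, -0.003]
contact_force: [0.7, 1.7, 3.6]
width: 0.0237
```

```bash
python3 plan.py .533 -.0825 .0315 -5.4
```

```text
t 25.98 tcp [ 0.5142 -0.0816  0.0311] psi -5.39 w 0.0237 F [0.7 1.7 3.6]
rot deg [-0.01 -0.38  0.01] then cm [-1.88  0.09 -0.04] | cm in current axes [-1.88  0.09 -0.05]
```

Call:
carry_out:
  steps:
    - [-0.6,0.05,0,0,-0.3,0,255]
    - [-0.6,0,0,0,0,0,255]
    - [-0.5,0,0,0,0,0,255]
    - [-0.4,0,0,0,0,0,255]
    - [-0.4,0,0,0,0,0,255]

```text
t: 26.4
tcp_pos: [0.5307, -0.0853, 0.0309]
eef_rot: [0.048, 0.999, -0.001, -0.01]
contact_force: [-2.6, 1.3, 0.7]
width: 0.0239
```

```bash
python3 plan.py .533 -.0825 .0315 -5.4
```

```text
t 26.40 tcp [ 0.5307 -0.0853  0.0309] psi -5.54 w 0.0239 F [-2.6  1.3  0.7]
rot deg [-0.21 -1.17 -0.14] then cm [-0.2   0.3  -0.06] | cm in current axes [-0.2   0.3  -0.07]
```

Call:
carry_out:
  steps:
    - [-0.4,0.15,0,-0.2,-0.8,0,255]
    - [-0.4,0.1,0,0,-0.3,0,255]
    - [-0.4,0,0,0,0,0,255]

```text
t: 26.65
tcp_pos: [0.536, -0.0846, 0.0302]
eef_rot: [0.05, 0.999, -0.001, -0.007]
contact_force: [-18.0, 13.4, 20.3]
width: 0.0239
```

```bash
python3 plan.py .533 -.0825 .0315 -5.4
```

```text
t 26.65 tcp [ 0.536  -0.0846  0.0302] psi -5.70 w 0.0239 F [-18.   13.4  20.3]
rot deg [-0.11 -0.81 -0.3 ] then cm [ 0.32  0.18 -0.13] | cm in current axes [ 0.33  0.18 -0.13]
```

Call:
carry_out:
  steps:
    - [0,0,-0.1,0,-0.5,0,255]
    - [0,0,0,0,0,0,255]

```text
t: 26.82
tcp_pos: [0.5353, -0.0842, 0.0307]
eef_rot: [0.05, 0.999, -0.001, -0.003]
contact_force: [0.4, -0.3, -5.3]
width: 0.0238
```

```bash
python3 plan.py .533 -.0825 .0315 -5.4; python3 -c "
from h import *
s=snapshot('side');crop(s,200,180,340,290,5,'s14.png')
s=snapshot('scene');crop(s,210,190,360,290,5,'a14.png')"
```

```text
t 26.82 tcp [ 0.5353 -0.0842  0.0307] psi -5.73 w 0.0238 F [ 0.4 -0.3 -5.3]
rot deg [-0.08 -0.36 -0.33] then cm [ 0.25  0.15 -0.08] | cm in current axes [ 0.25  0.15 -0.08]
```

View pics/s14.png

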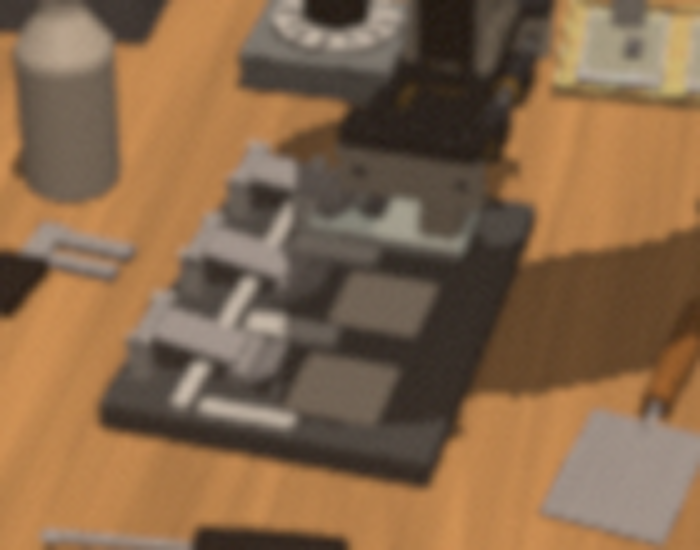

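View pics/a14.png

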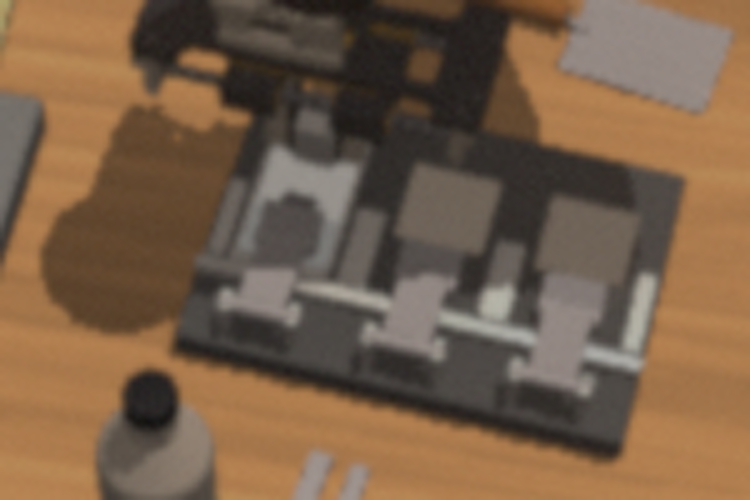

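Call:
carry_out:
  steps:
    - [0,0,0,0,0,0,140]
    - [0,0,0,0,0,0,120]
    - [0,0,0,0,0,0,110]
    - [0,0,-1,0,0,0,110]
    - [0,0,-2.5,0,0,0,110]
    - [0,0,-2.5,0,0,0,100]
    - [0,0,-2.5,0,0,0,100]
    - [1.2,3,-1,0,0,0,100]
    - [1.2,3.4,0,0,0,0,100]
    - [1.2,3.4,0,0,0,0,100]
    - [1.2,3.4,0,0,0,0,100]
    - [1,3.4,0,0,0,0,100]
    - [1,3.4,0,0,0,0,100]
    - [1,3.4,0,0,0,0,100]
    - [1,3.4,0,0,0,0,100]
    - [1,3.4,0,0,0,0,100]
    - [1,3.4,0,0,0,0,100]
    - [0,0,0,0,0,-7,100]

```text
t: 28.42
tcp_pos: [0.4705, 0.2777, 0.149]
eef_rot: [-0.007, 1.0, 0.005, 0.011]
contact_force: [0.5, 0.2, -0.0]
width: 0.053
```

```bash
python3 plan.py .413 .375 .13 2.2; python3 -c "
from h import *
s=snapshot('side');crop(s,200,180,340,290,5,'s15.png')
s=snapshot('scene');crop(s,210,190,360,290,5,'a15.png')"
```

```text
t 28.42 tcp [0.4705 0.2777 0.149 ] psi 0.82 w 0.0530 F [ 0.5  0.2 -0. ]
rot deg [ 0.6   1.29 -1.39] then cm [5.37 9.95 1.9 ] | cm in current axes [5.65 9.79 1.88]
```

View pics/s15.png

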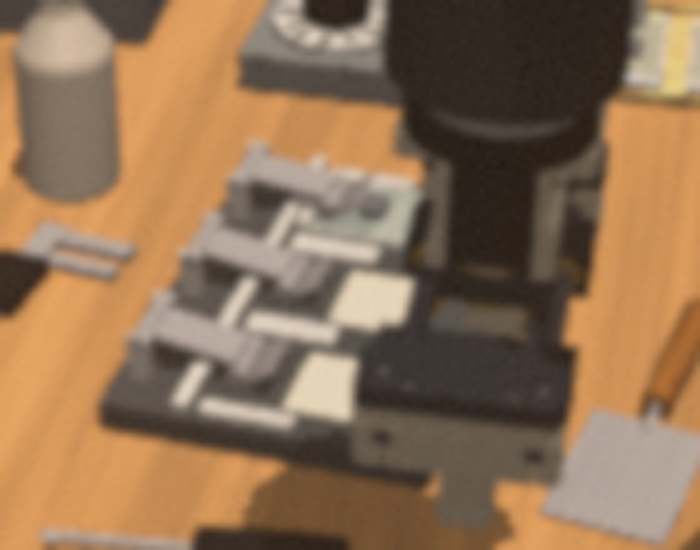

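View pics/a15.png

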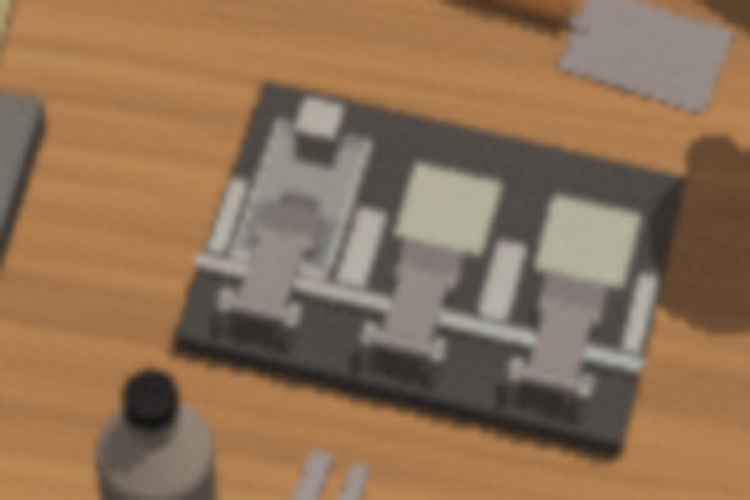

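Call:
carry_out:
  steps:
    - [0,0,0,0.6,1.3,-1.4,100]
    - [1.4,2.5,0.4,0,0,0,100]
    - [1.4,2.5,0.4,0,0,0,100]
    - [1.4,2.5,0.4,0,0,0,100]
    - [1,1.5,0.4,0,0,0,100]
    - [0,0,0,0,0,0,100]

```text
t: 29.02
tcp_pos: [0.4157, 0.3596, 0.1359]
eef_rot: [-0.009, 1.0, 0.0, -0.0]
contact_force: [-0.4, -1.0, 0.1]
width: 0.0535
```

```bash
python3 plan.py .413 .375 .06 2.2; python3 - <<'E'
from h import *
import pickle
s=snapshot('wrist');crop(s,180,130,440,330,3,'w16.png')
pickle.dump(s,open('w16.pkl','wb'))
E
```

```text
t 29.02 tcp [0.4157 0.3596 0.1359] psi 1.00 w 0.0535 F [-0.4 -1.   0.1]
rot deg [ 0.03 -0.02 -1.2 ] then cm [0.21 1.55 7.59] | cm in current axes [0.24 1.54 7.59]
```

View pics/w16.png

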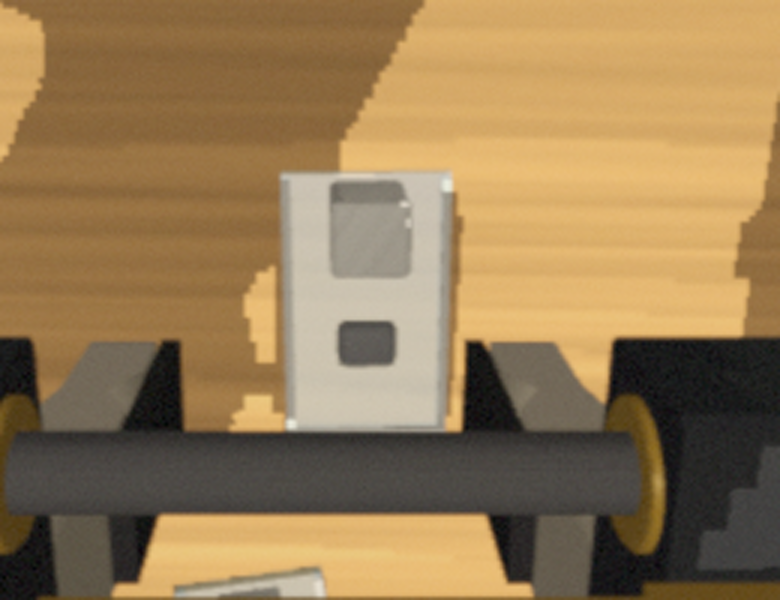

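```bash
python3 - <<'E'
from h import *
import pickle
s=pickle.load(open("w16.pkl","rb"))
f=lambda l,z:np.array([ray(s,180+a/3,130+b/3,z)[:2] for a,b in l])
print(f([(371,240)],.037)); P=f([(281,174),(453,173),(446,428),(288,428)],.005);print(P,np.degrees(np.arctan2(*(P[3]-P[0])[::-1])),np.degrees(np.arctan2(*(P[2]-P[1])[::-1])),np.degrees(np.arctan2(-(P[1]-P[0])[0],(P[1]-P[0])[1])))
E
python3 plan.py .413 .375 .06 1.3
```

```text
[[0.4144348  0.37432049]]
[[0.40155823 0.34623004]
 [0.4002334  0.40237155]
 [0.49212232 0.4051957 ]
 [0.49309282 0.34923282]] 1.8789038894188528 1.7604011245618547 1.3518131086108007
t 29.07 tcp [0.4163 0.3588 0.1363] psi 1.02 w 0.0532 F [-0.8  0.2  0.3]
rot deg [ 0.03 -0.01 -0.28] then cm [0.29 1.63 7.63] | cm in current axes [0.3  1.63 7.63]
```

Call:
carry_out:
  steps:
    - [0.2,1.6,1,0,0,-0.6,100]
    - [0,0,2,0,0,0,100]
    - [0,0,2.5,0,0,0,100]
    - [0,0,2.5,0,0,0,100]
    - [0,0,1.5,0,0,0,120]
    - [0,0,0,0,0,0,120]

```text
t: 29.57
tcp_pos: [0.4193, 0.3731, 0.042]
eef_rot: [-0.006, 1.0, 0.004, 0.002]
contact_force: [0.2, -0.7, 0.4]
width: 0.048
```

```bash
python3 plan.py .4137 .3745 .01 1.6
```

```text
t 29.57 tcp [0.4193 0.3731 0.042 ] psi 0.67 w 0.0480 F [ 0.2 -0.7  0.4]
rot deg [ 0.41  0.29 -0.93] then cm [0.56 0.15 3.2 ] | cm in current axes [0.58 0.12 3.2 ]
```

Call:
carry_out:
  steps:
    - [0.55,0.15,0.8,0.4,0.3,-0.9,120]
    - [0,0,1,0,0,0,140]
    - [0,0,0.9,0,0,0,160]
    - [0,0,0.3,0,0,0,170]
    - [0,0,0,0,0,0,170]

```text
t: 29.98
tcp_pos: [0.4157, 0.3741, 0.0116]
eef_rot: [-0.012, 1.0, 0.001, 0.0]
contact_force: [0.0, -0.0, 0.4]
width: 0.0303
```

```bash
python3 plan.py .4137 .3745 .01 1.6
```

```text
t 29.98 tcp [0.4157 0.3741 0.0116] psi 1.35 w 0.0303 F [ 0.  -0.   0.4]
rot deg [ 0.08  0.05 -0.25] then cm [0.2  0.04 0.16] | cm in current axes [0.2  0.04 0.16]
```

Call:
carry_out:
  steps:
    - [0.2,0,0.1,0.1,0,-0.2,200]
    - [0,0,0,0,0,0,255]
    - [0,0,0,0,0,0,255]
    - [0,0,0,0,0,0,255]

```text
t: 30.32
tcp_pos: [0.4137, 0.3746, 0.0114]
eef_rot: [-0.014, 1.0, 0.0, 0.001]
contact_force: [-0.2, -1.0, -0.8]
width: 0.0239
```

```bash
python3 plan.py .489 .002 .12 -5.4
```

```text
t 30.32 tcp [0.4137 0.3746 0.0114] psi 1.58 w 0.0239 F [-0.2 -1.  -0.8]
rot deg [0.03 0.09 6.98] then cm [-11.   -36.39 -10.86] | cm in current axes [ -6.52 -37.45 -10.87]
```

Call:
carry_out:
  steps:
    - [0,0,-1,0,0,0,255]
    - [0,0,-2.5,0,0,0,255]
    - [0,0,-2.5,0,0,0,255]
    - [0,0,-2.5,0,0,0,255]
    - [0,0,-1,0,0,3.5,255]
    - [0,0,0,0,0,3.5,255]
    - [-1,-3.4,0,0,0,0,255]
    - [-1,-3.4,0,0,0,0,255]
    - [-1,-3.4,0,0,0,0,255]
    - [-1,-3.4,0,0,0,0,255]
    - [-1,-3.4,0,0,0,0,255]
    - [-1,-3.4,0,0,0,0,255]
    - [-1,-3.4,0,0,0,0,255]
    - [-1,-3.4,0,0,0,0,255]
    - [-1,-3.4,0,0,0,0,255]
    - [-1,-3.4,0,0,0,0,255]
    - [-0.3,-1,0,0,0,0,255]
    - [0,0,0,0,0,0,255]

```text
t: 31.82
tcp_pos: [0.4847, 0.0041, 0.1274]
eef_rot: [0.047, 0.999, 0.007, 0.008]
contact_force: [0.0, 0.6, -1.1]
width: 0.0234
```

```bash
python3 plan.py .489 .002 .06 -5.4
```

```text
t 31.82 tcp [0.4847 0.0041 0.1274] psi -5.34 w 0.0234 F [ 0.   0.6 -1.1]
rot deg [0.82 0.88 0.05] then cm [-0.45 -0.17  6.74] | cm in current axes [-0.34 -0.27  6.75]
```

Call:
carry_out:
  steps:
    - [-0.3,-0.2,0.5,0.8,0.8,0,255]
    - [0,0,2,0,0,0,255]
    - [0,0,2,0,0,0,255]
    - [0,0,2,0,0,0,255]
    - [0,0,0.8,0,0,0,255]
    - [0,0,0,0,0,0,255]

```text
t: 32.32
tcp_pos: [0.491, 0.0048, 0.0556]
eef_rot: [0.046, 0.999, -0.0, 0.003]
contact_force: [-0.4, -0.3, -1.2]
width: 0.0237
```

```bash
python3 plan.py .489 .002 .0315 -5.4
```

```text
t 32.32 tcp [0.491  0.0048 0.0556] psi -5.28 w 0.0237 F [-0.4 -0.3 -1.2]
rot deg [0.   0.32 0.12] then cm [ 0.17 -0.3   2.41] | cm in current axes [ 0.19 -0.3   2.41]
```

Call:
carry_out:
  steps:
    - [0.2,-0.3,0.6,0,0.3,0.1,255]
    - [0,0,0.8,0,0,0,255]
    - [0,0,0.6,0,0,0,255]
    - [0,0,0.1,0,0,0,255]
    - [0,0,0,0,0,0,255]

```text
t: 32.73
tcp_pos: [0.4903, 0.0041, 0.0347]
eef_rot: [0.045, 0.999, 0.0, 0.001]
contact_force: [0.9, 0.0, -1.6]
width: 0.0237
```

```bash
python3 plan.py .489 .002 .0315 -5.4
```

```text
t 32.73 tcp [0.4903 0.0041 0.0347] psi -5.18 w 0.0237 F [ 0.9  0.  -1.6]
rot deg [0.01 0.08 0.22] then cm [ 0.11 -0.22  0.32] | cm in current axes [ 0.12 -0.22  0.32]
```

Call:
carry_out:
  steps:
    - [0.1,-0.2,0.3,0,0.1,0.2,255]
    - [0,0,0,0,0,0,255]
    - [-0.6,0,0,0,0,0,255]
    - [-0.7,0,0,0,0,0,255]
    - [-0.7,0,0,0,0,0,255]
    - [-0.7,0,0,0,0,0,255]
    - [-0.5,0,0,0,0,0,255]
    - [0,0,0,0,0,0,255]

```text
t: 33.4
tcp_pos: [0.5215, -0.0023, 0.0321]
eef_rot: [0.048, 0.999, -0.0, -0.003]
contact_force: [-1.8, 2.8, 3.2]
width: 0.0238
```

```bash
python3 plan.py .5407 -.003 .0315 -5.4
```

```text
t 33.40 tcp [ 0.5215 -0.0023  0.0321] psi -5.48 w 0.0238 F [-1.8  2.8  3.2]
rot deg [-0.06 -0.31 -0.08] then cm [-1.92  0.11  0.06] | cm in current axes [-1.92  0.11  0.05]
```

Call:
carry_out:
  steps:
    - [-0.6,0.1,0,0,-0.3,0,255]
    - [-0.6,0.05,0,0,0,0,255]
    - [-0.5,0.05,0,0,-0.3,0,255]
    - [-0.4,0.05,0,0,-0.3,0,255]
    - [-0.4,0.05,0,0,-0.3,0,255]
    - [-0.4,0.05,0,0,-0.3,0,255]

```text
t: 33.9
tcp_pos: [0.544, -0.0047, 0.0305]
eef_rot: [0.05, 0.999, -0.003, 0.002]
contact_force: [-24.3, 10.7, 26.3]
width: 0.0241
```

```bash
python3 plan.py .5407 -.003 .0315 -5.4
```

```text
t 33.90 tcp [ 0.544  -0.0047  0.0305] psi -5.71 w 0.0241 F [-24.3  10.7  26.3]
rot deg [-0.38  0.21 -0.31] then cm [ 0.35  0.14 -0.1 ] | cm in current axes [ 0.35  0.13 -0.1 ]
```

Call:
carry_out:
  steps:
    - [0,0,-0.1,0,0,0,255]
    - [0,0,0,0,0,0,140]
    - [0,0,0,0,0,0,120]
    - [0,0,0,0,0,0,110]
    - [0,0,-1,0,0,0,110]
    - [0,0,-2.5,0,0,0,110]
    - [0,0,-2.5,0,0,0,100]
    - [0,0,-2.5,0,0,0,100]
    - [0,3.3,-1,0,0,0,100]
    - [0,3.3,-0.5,0,0,0,100]
    - [0,3.3,0,0,0,0,100]
    - [0,3.3,0,0,0,0,100]
    - [0,3.3,0,0,0,0,100]
    - [0,3.3,0,0,0,0,100]
    - [0,3.3,0,0,0,0,100]
    - [0,3.3,0,0,0,0,100]
    - [0,3.3,0,0,0,-7,100]
    - [0,0,0,0,0,-7,100]

```text
t: 35.4
tcp_pos: [0.5833, 0.3057, 0.1516]
eef_rot: [-0.072, 0.997, 0.0, 0.013]
contact_force: [-0.7, -0.6, 0.2]
width: 0.0534
```

```bash
python3 plan.py .569 .337 .13 9.5; python3 - <<'E'
from h import *
import pickle
s=snapshot('scene');crop(s,210,170,450,300,3.2,'a17.png')
E
```

```text
t 35.40 tcp [0.5833 0.3057 0.1516] psi 8.25 w 0.0534 F [-0.7 -0.6  0.2]
rot deg [-0.09  1.45 -1.25] then cm [0.9  3.32 2.16] | cm in current axes [1.02 3.3  2.13]
```

View pics/a17.png

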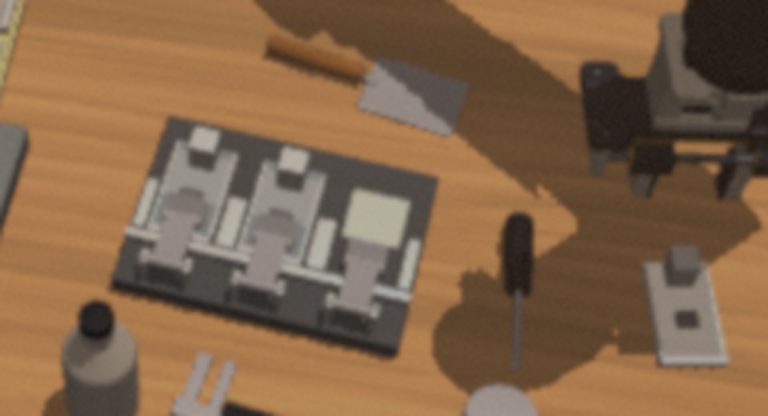

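Two lanes filled; third fresh plate still at its place. On to it.

Call:
carry_out:
  steps:
    - [0,0,0,0,1.4,-1.2,100]
    - [0.5,1.6,1,0,0,0,100]
    - [0.3,1.2,1,0,0,0,100]
    - [0,0,0,0,0,0,100]

```text
t: 35.78
tcp_pos: [0.5704, 0.3306, 0.1339]
eef_rot: [-0.084, 0.997, -0.0, 0.001]
contact_force: [-0.5, -0.8, 0.0]
width: 0.0532
```

```bash
python3 plan.py .569 .337 .06 9.5; python3 - <<'E'
from h import *
import pickle
s=snapshot('wrist');crop(s,180,130,440,330,3,'w18.png')
pickle.dump(s,open('w16.pkl','wb'))
E
```

```text
t 35.78 tcp [0.5704 0.3306 0.1339] psi 9.59 w 0.0532 F [-0.5 -0.8  0. ]
rot deg [-0.06  0.12  0.09] then cm [0.03 0.65 7.39] | cm in current axes [0.05 0.66 7.39]
```

View pics/w18.png

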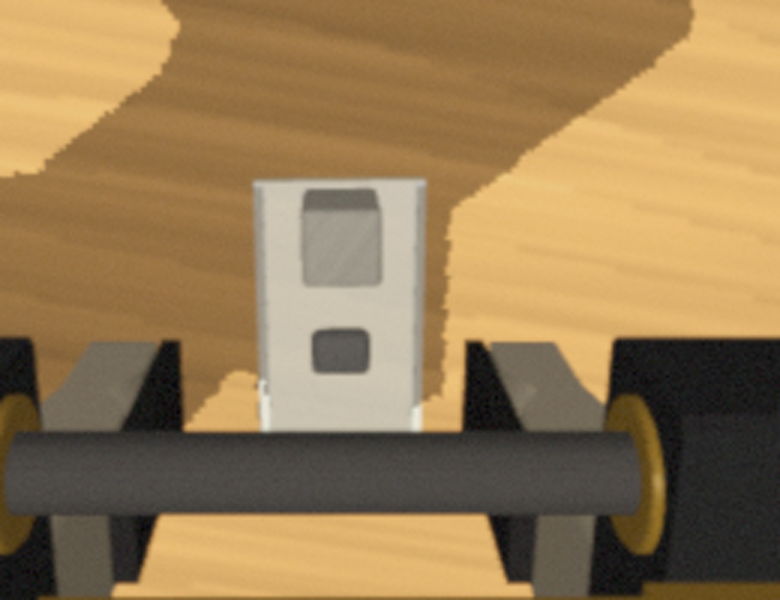

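```bash
python3 - <<'E'
from h import *
import pickle
s=pickle.load(open("w16.pkl","rb"))
print(ray(s,180+342/3,130+247/3,.037))
E
python3 plan.py .569 .337 .06 9.5
```

```text
[0.57011388 0.3366604  0.037     ]
t 35.83 tcp [0.5709 0.33   0.1347] psi 9.60 w 0.0531 F [ 0.3 -0.7  0.5]
rot deg [-0.06  0.15  0.1 ] then cm [0.07 0.72 7.47] | cm in current axes [0.09 0.73 7.47]
```

Call:
carry_out:
  steps:
    - [0.05,0.7,1,0,0.1,0,100]
    - [0,0,2,0,0,0,100]
    - [0,0,2.5,0,0,0,100]
    - [0,0,2.5,0,0,0,100]
    - [0,0,1.5,0,0,0,120]
    - [0,0,0,0,0,0,120]

```text
t: 36.33
tcp_pos: [0.5713, 0.337, 0.0384]
eef_rot: [-0.08, 0.997, 0.001, 0.003]
contact_force: [-0.6, -0.6, -0.5]
width: 0.0478
```

```bash
python3 plan.py .5695 .3367 .01 9.5
```

```text
t 36.33 tcp [0.5713 0.337  0.0384] psi 9.16 w 0.0478 F [-0.6 -0.6 -0.5]
rot deg [ 0.14  0.4  -0.34] then cm [0.18 0.   2.84] | cm in current axes [ 0.2  -0.01  2.84]
```

Call:
carry_out:
  steps:
    - [0.2,0,0.7,0.1,0.4,-0.3,120]
    - [0,0,0.9,0,0,0,140]
    - [0,0,0.8,0,0,0,160]
    - [0,0,0.3,0,0,0,170]
    - [0,0,0,0,0,0,170]

```text
t: 36.75
tcp_pos: [0.5704, 0.3368, 0.0108]
eef_rot: [-0.082, 0.997, 0.001, 0.001]
contact_force: [-0.8, 0.1, 0.6]
width: 0.0302
```

```bash
python3 plan.py .5695 .3367 .01 9.5
```

```text
t 36.75 tcp [0.5704 0.3368 0.0108] psi 9.37 w 0.0302 F [-0.8  0.1  0.6]
rot deg [ 0.07  0.07 -0.13] then cm [0.09 0.01 0.08] | cm in current axes [0.09 0.01 0.08]
```

Call:
carry_out:
  steps:
    - [0.1,0,0.05,0,0,0,220]
    - [0,0,0,0,0,0,255]
    - [0,0,0,0,0,0,255]
    - [0,0,0,0,0,0,255]

```text
t: 37.08
tcp_pos: [0.5698, 0.3371, 0.0114]
eef_rot: [-0.082, 0.997, 0.001, 0.001]
contact_force: [0.4, 0.2, -1.0]
width: 0.0235
```

```bash
python3 plan.py .4966 .0814 .12 -5.4
```

```text
t 37.08 tcp [0.5698 0.3371 0.0114] psi 9.37 w 0.0235 F [ 0.4  0.2 -1. ]
rot deg [ 0.14  0.13 14.77] then cm [  4.88 -26.14 -10.86] | cm in current axes [ 11.36 -24.01 -10.94]
```

Call:
carry_out:
  steps:
    - [0,0,-1,0,0,0,255]
    - [0,0,-2.5,0,0,0,255]
    - [0,0,-2.5,0,0,0,255]
    - [0,0,-2.5,0,0,0,255]
    - [0,0,-1,0,0,5,255]
    - [0,0,0,0,0,5,255]
    - [0,0,0,0,0,5,255]
    - [0.6,-3.2,0,0,0,0,255]
    - [0.6,-3.2,0,0,0,0,255]
    - [0.6,-3.2,0,0,0,0,255]
    - [0.6,-3.2,0,0,0,0,255]
    - [0.6,-3.2,0,0,0,0,255]
    - [0.6,-3.2,0,0,0,0,255]
    - [0.6,-3.2,0,0,0,0,255]
    - [0.6,-3.2,0,0,0,0,255]
    - [0,0,0,0,0,0,255]

```text
t: 38.42
tcp_pos: [0.4913, 0.0807, 0.1235]
eef_rot: [0.053, 0.999, 0.006, 0.007]
contact_force: [-0.7, 0.2, -1.9]
width: 0.024
```

```bash
python3 plan.py .4966 .0814 .06 -5.4
```

```text
t 38.42 tcp [0.4913 0.0807 0.1235] psi -6.08 w 0.0240 F [-0.7  0.2 -1.9]
rot deg [ 0.71  0.73 -0.69] then cm [-0.52  0.12  6.35] | cm in current axes [-0.44  0.05  6.36]
```

Call:
carry_out:
  steps:
    - [-0.4,0,0.5,0.7,0.7,-0.6,255]
    - [0,0,2,0,0,0,255]
    - [0,0,2,0,0,0,255]
    - [0,0,1.8,0,0,0,255]
    - [0,0,0.6,0,0,0,255]
    - [0,0,0,0,0,0,255]

```text
t: 38.92
tcp_pos: [0.5004, 0.0813, 0.0581]
eef_rot: [0.047, 0.999, 0.002, 0.004]
contact_force: [0.1, -1.0, -1.1]
width: 0.0238
```

```bash
python3 plan.py .4966 .0814 .0315 -5.4
```

```text
t 38.92 tcp [0.5004 0.0813 0.0581] psi -5.39 w 0.0238 F [ 0.1 -1.  -1.1]
rot deg [0.2  0.47 0.01] then cm [ 0.38 -0.02  2.66] | cm in current axes [ 0.4  -0.03  2.65]
```

Call:
carry_out:
  steps:
    - [0.4,0,0.6,0.2,0.4,0,255]
    - [0,0,0.8,0,0,0,255]
    - [0,0,0.7,0,0,0,255]
    - [0,0,0.3,0,0,0,255]
    - [0,0,0,0,0,0,255]

```text
t: 39.33
tcp_pos: [0.4984, 0.0838, 0.0341]
eef_rot: [0.046, 0.999, 0.0, 0.001]
contact_force: [-0.4, -0.4, -1.6]
width: 0.0238
```

```bash
python3 plan.py .4966 .0814 .0315 -5.4; python3 -c "
from h import *
s=snapshot('side');crop(s,200,180,340,290,5,'s19.png')"
```

```text
t 39.33 tcp [0.4984 0.0838 0.0341] psi -5.22 w 0.0238 F [-0.4 -0.4 -1.6]
rot deg [0.03 0.16 0.18] then cm [ 0.16 -0.25  0.26] | cm in current axes [ 0.16 -0.25  0.26]
```

View pics/s19.png

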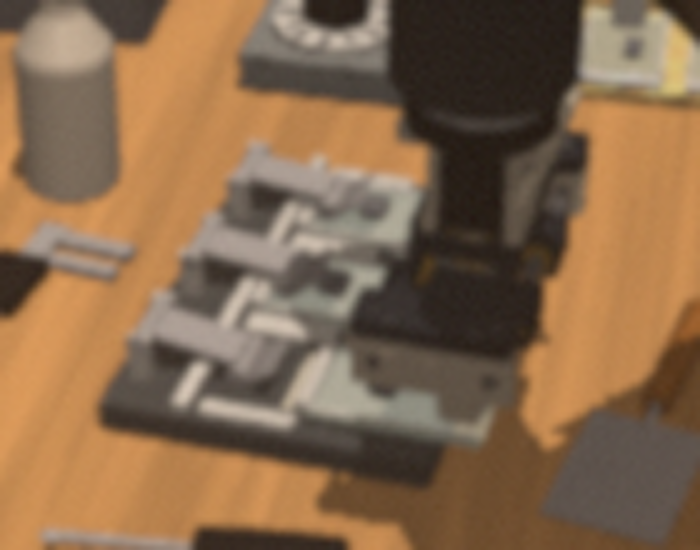

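Call:
carry_out:
  steps:
    - [0.15,-0.25,0.25,0,0.1,0.2,255]
    - [0,0,0,0,0,0,255]
    - [-0.6,0,0,0,0,0,255]
    - [-0.7,0,0,0,0,0,255]
    - [-0.7,0,0,0,0,0,255]
    - [-0.7,0,0,0,0,0,255]
    - [-0.5,0,0,0,0,0,255]
    - [0,0,0,0,0,0,255]

```text
t: 40.05
tcp_pos: [0.529, 0.0769, 0.0321]
eef_rot: [0.048, 0.999, -0.0, -0.002]
contact_force: [-3.9, 1.9, 4.5]
width: 0.0239
```

```bash
python3 plan.py .5484 .0765 .0315 -5.4
```

```text
t 40.05 tcp [0.529  0.0769 0.0321] psi -5.50 w 0.0239 F [-3.9  1.9  4.5]
rot deg [-0.05 -0.23 -0.1 ] then cm [-1.93  0.15  0.06] | cm in current axes [-1.93  0.15  0.05]
```

Call:
carry_out:
  steps:
    - [-0.6,0.1,0,0,-0.3,0,255]
    - [-0.6,0.05,0,0,0,0,255]
    - [-0.5,0.05,0,0,-0.3,0,255]
    - [-0.4,0.05,0,0,-0.3,0,255]
    - [-0.4,0.05,0,0,-0.3,0,255]
    - [-0.4,0.05,0,0,-0.3,0,255]

```text
t: 40.55
tcp_pos: [0.5519, 0.0745, 0.0301]
eef_rot: [0.051, 0.999, -0.004, 0.003]
contact_force: [-26.2, 13.0, 20.8]
width: 0.024
```

```bash
python3 plan.py .5484 .0765 .0315 -5.4
```

```text
t 40.55 tcp [0.5519 0.0745 0.0301] psi -5.80 w 0.0240 F [-26.2  13.   20.8]
rot deg [-0.39  0.34 -0.4 ] then cm [ 0.37  0.17 -0.14] | cm in current axes [ 0.37  0.17 -0.14]
```

Call:
carry_out:
  steps:
    - [0,0,-0.1,0,0,0,255]
    - [0,0,0,0,0,0,140]
    - [0,0,0,0,0,0,120]
    - [0,0,0,0,0,0,110]
    - [0,0,-1,0,0,0,110]
    - [0,0,-2.5,0,0,0,110]
    - [0,0,-2.5,0,0,0,100]
    - [0,0,-2.5,0,0,0,100]
    - [3,0,-2.5,0,0,0,60]
    - [3,0,-2.5,0,0,0,60]
    - [3,-3,0,0,0,0,60]
    - [0,-3.5,0,0,0,0,60]
    - [0,-3.5,0,0,0,0,60]
    - [0,-3.5,0,0,0,0,60]
    - [0,-3.5,0,0,0,0,60]
    - [0,-3.5,0,0,0,0,60]
    - [0,-3.5,0,0,0,0,60]
    - [0,-3.5,0,0,0,0,60]

```text
t: 42.05
tcp_pos: [0.4399, -0.193, 0.1878]
eef_rot: [0.044, 0.999, -0.002, 0.017]
contact_force: [0.3, -0.2, 0.5]
width: 0.0671
```

```bash
python3 plan.py .645 -.29 .2 0; python3 -c "
from h import *
print(sense()['joint_positions'].round(2))
s=snapshot('side');crop(s,170,150,370,300,3.8,'s20.png')
s=snapshot('scene');crop(s,160,180,360,300,4,'a20.png');crop(s,165,190,225,270,8,'b20.png')"
```

```text
t 42.05 tcp [ 0.4399 -0.193   0.1878] psi -5.04 w 0.0671 F [ 0.3 -0.2  0.5]
rot deg [-0.19  1.94 -5.04] then cm [-20.51  -9.7   -1.22] | cm in current axes [-21.31  -7.86  -0.48]
[ 0.    0.04 -0.49  0.01 -1.01 -1.66]
```

View pics/s20.png

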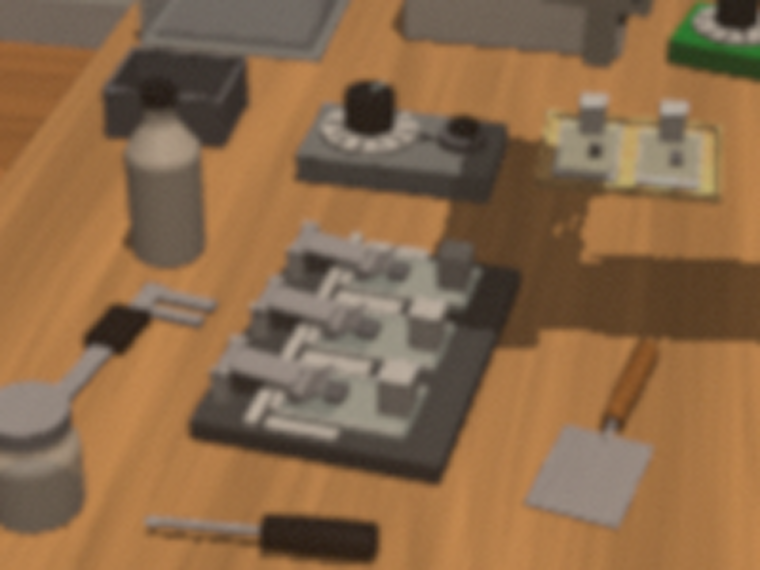

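View pics/a20.png

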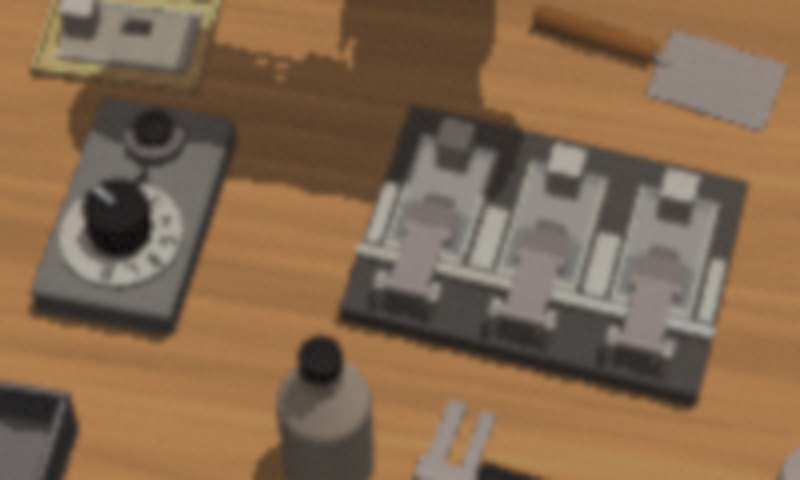

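View pics/b20.png

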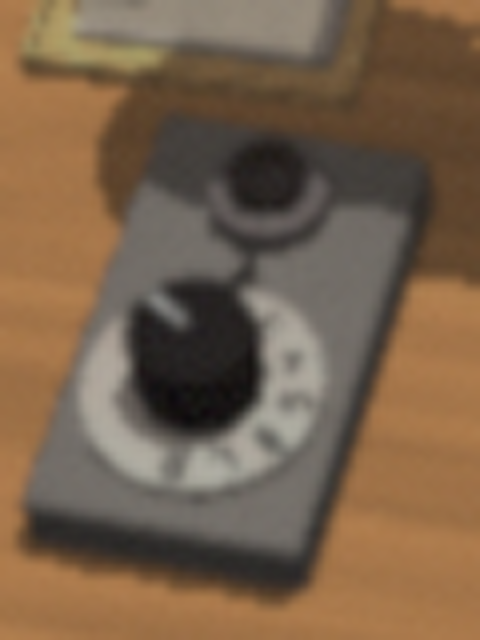

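```bash
cat >> h.py <<'E'
def tri(obs):
    A=np.zeros((3,3));b=np.zeros(3)
    for s,u,v in obs:
        d=R.from_quat(s["orientation"]).apply([(u-s["cx"])/s["fx"],(v-s["cy"])/s["fy"],1.]);d/=np.linalg.norm(d)
        M=np.eye(3)-np.outer(d,d);A+=M;b+=M@s["position"]
    return np.linalg.solve(A,b)
E
python3 - <<'E'
from h import *
s=snapshot("scene");d=snapshot("side")
print("drum top",tri([(s,160+115/4,180+198/4),(d,170+369/3.8,150+92/3.8)]))
print("button top",tri([(s,160+154/4,180+124/4),(d,170+463/3.8,150+125/3.8)]))
print("bottle cap top",tri([(s,160+320/4,180+350/4),(d,170+158/3.8,150+86/3.8)]))
crop(d,240,160,310,210,10,"c21.png")
E
```

```text
drum top [ 0.64035427 -0.29841943  0.06878488]
button top [ 0.55875048 -0.29544283  0.04577404]
bottle cap top [ 0.77161973 -0.12672339  0.14658694]
```

View pics/c21.png

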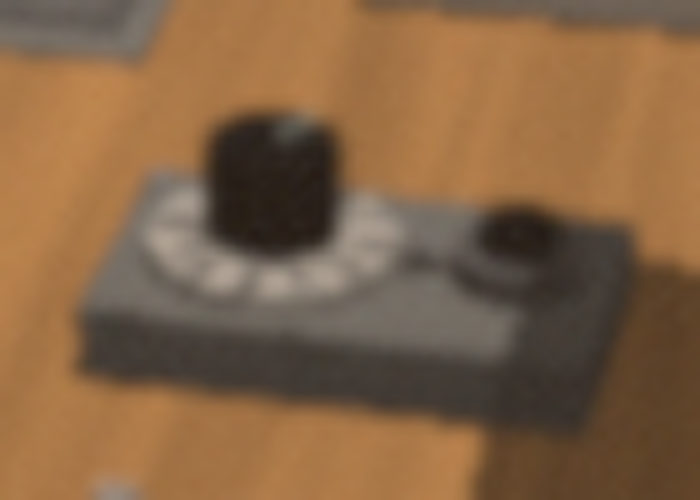

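```bash
python3 plan.py .70 -.295 .20 -5
```

```text
t 42.25 tcp [ 0.4399 -0.1925  0.1871] psi -5.26 w 0.0671 F [-0.5  0.3  0.2]
rot deg [-0.11  1.86 -0.26] then cm [-26.81  -7.95  -1.29] | cm in current axes [-26.87  -7.83  -0.41]
```

Call:
carry_out:
  steps:
    - [0,0,0,0,1.9,-0.3,40]
    - [-3,-0.9,-0.1,0,0,0,40]
    - [-3,-0.9,-0.1,0,0,0,40]
    - [-3,-0.9,-0.1,0,0,0,40]
    - [-3,-0.9,-0.1,0,0,0,40]
    - [-3,-0.9,-0.1,0,0,0,40]
    - [-3,-0.9,-0.1,0,0,0,40]
    - [-3,-0.9,-0.1,0,0,0,40]
    - [-3,-0.9,-0.1,0,0,0,40]
    - [-2,-0.6,-0.1,0,0,0,40]
    - [0,0,0,0,0,0,40]

```text
t: 43.17
tcp_pos: [0.7076, -0.2806, 0.202]
eef_rot: [0.034, 0.999, -0.001, 0.002]
contact_force: [-0.4, 0.9, 0.2]
width: 0.0736
```

```bash
python3 plan.py .64 -.298 .15 -5; python3 - <<'E'
from h import *
import pickle
s=snapshot('wrist');cv2.imwrite('pics/w22.png',s['image'][:,:,::-1]);pickle.dump(s,open('w22.pkl','wb'))
E
```

```text
t 43.17 tcp [ 0.7076 -0.2806  0.202 ] psi -3.93 w 0.0736 F [-0.4  0.9  0.2]
rot deg [-0.12  0.25  1.07] then cm [ 6.58 -2.33  5.2 ] | cm in current axes [ 6.65 -2.19  5.17]
```

View pics/w22.png

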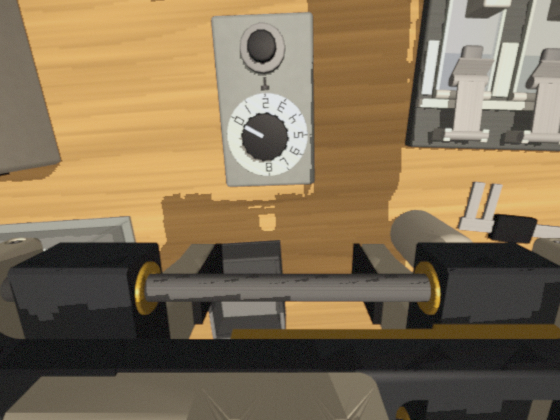

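```bash
python3 - <<'E'
from h import *
import pickle
s=pickle.load(open("w22.pkl","rb"))
print(ray(s,265,135.5,.069),ray(s,267,135,.033),ray(s,261.5,46,.046))
crop(s,200,0,330,200,4,"w22c.png")
print(sense()["joint_positions"].round(2))
E
```

```text
[ 0.64264944 -0.29723805  0.069     ] [ 0.64340854 -0.29779856  0.033     ] [ 0.56181973 -0.29503519  0.046     ]
[-0.12  0.51  0.19  0.   -1.25 -1.52]
```

View pics/w22c.png

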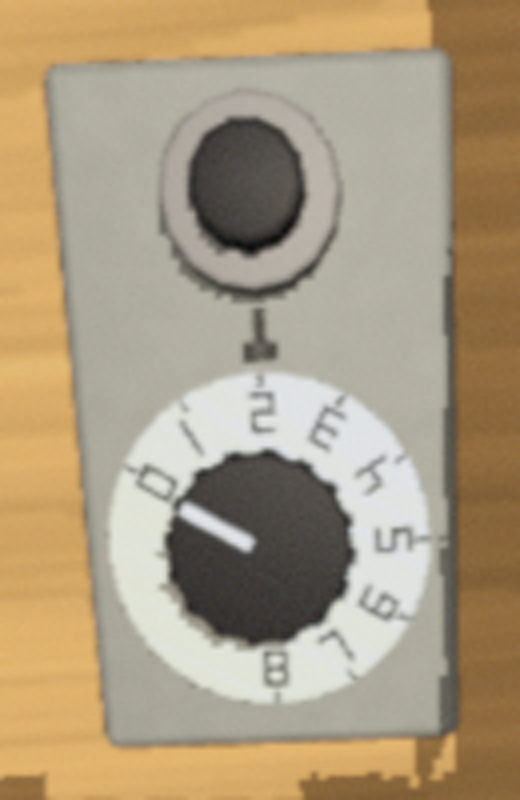

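Call:
carry_out:
  steps:
    - [2.2,-0.7,1,-0.1,0.2,0,40]
    - [2.2,-0.7,1.5,0,0,0,40]
    - [2.1,-0.7,1.5,0,0,0,40]
    - [0,0,2,0,0,0,40]
    - [0,0,2,0,0,0,40]
    - [0,0,0,0,0,0,60]

```text
t: 43.72
tcp_pos: [0.6372, -0.2873, 0.1219]
eef_rot: [0.03, 1.0, 0.0, 0.001]
contact_force: [-0.3, 0.2, -1.0]
width: 0.071
```

```bash
python3 plan.py .642 -.298 .041 -4
```

```text
t 43.72 tcp [ 0.6372 -0.2873  0.1219] psi -3.39 w 0.0710 F [-0.3  0.2 -1. ]
rot deg [0.03 0.15 0.61] then cm [-0.55 -1.03  8.09] | cm in current axes [-0.52 -1.04  8.09]
```

Call:
carry_out:
  steps:
    - [-0.5,-1,1,0,0.1,0.5,60]
    - [0,0,1.5,0,0,0,60]
    - [0,0,1.5,0,0,0,60]
    - [0,0,1,0,0,0,60]
    - [0,0,0,0,0,0,60]

```text
t: 44.13
tcp_pos: [0.6449, -0.2957, 0.076]
eef_rot: [0.032, 0.999, -0.001, 0.003]
contact_force: [-0.6, 0.2, -0.9]
width: 0.0672
```

```bash
python3 plan.py .642 -.298 .041 -4; python3 -c "
from h import *
s=snapshot('side');crop(s,220,130,340,220,6,'s23.png')
s=snapshot('wrist');crop(s,180,130,440,330,3,'w23.png')"
```

```text
t 44.13 tcp [ 0.6449 -0.2957  0.076 ] psi -3.64 w 0.0672 F [-0.6  0.2 -0.9]
rot deg [-0.08  0.39  0.36] then cm [ 0.28 -0.25  3.5 ] | cm in current axes [ 0.3  -0.24  3.5 ]
```

View pics/s23.png

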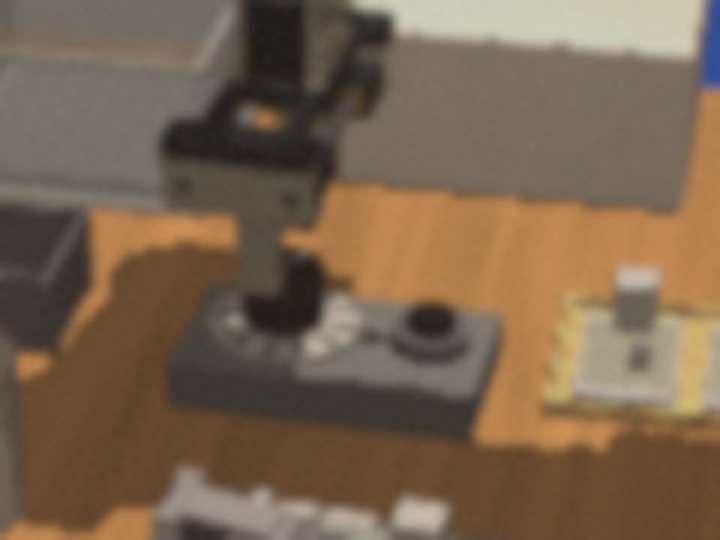

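View pics/w23.png

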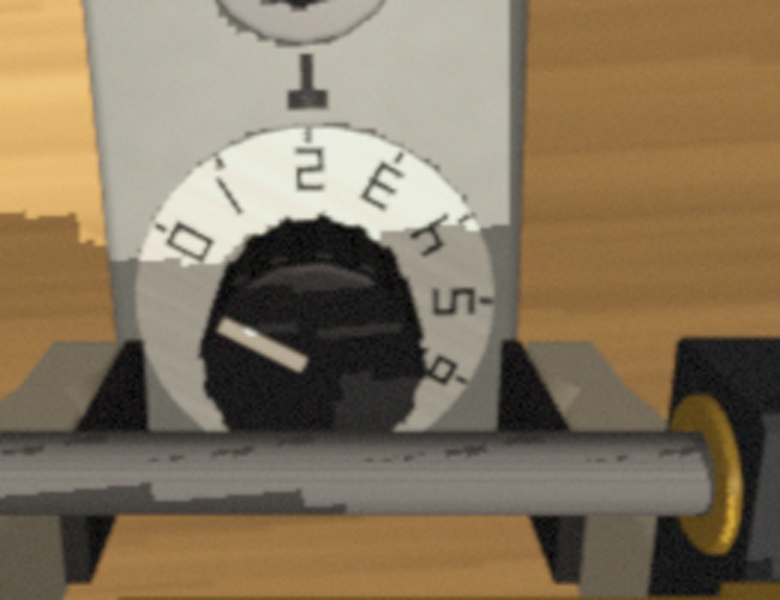

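Call:
carry_out:
  steps:
    - [0.3,-0.25,0.8,-0.1,0.3,0.2,60]
    - [0,0,1,0,0,0,60]
    - [0,0,1,0,0,0,60]
    - [0,0,0.4,0,0,0,80]
    - [0,0,0,0,0,0,90]

```text
t: 44.65
tcp_pos: [0.6447, -0.2993, 0.0465]
eef_rot: [0.033, 0.999, -0.001, 0.004]
contact_force: [-0.7, -0.4, -0.6]
width: 0.0593
```

```bash
python3 plan.py .642 -.298 .040 -4
```

```text
t 44.65 tcp [ 0.6447 -0.2993  0.0465] psi -3.82 w 0.0593 F [-0.7 -0.4 -0.6]
rot deg [-0.08  0.48  0.18] then cm [0.28 0.11 0.65] | cm in current axes [0.28 0.11 0.65]
```

Call:
carry_out:
  steps:
    - [0.3,0.1,0.6,0,0.5,0,100]
    - [0,0,0,0,0,0,200]
    - [0,0,0,0,0,0,200]
    - [0,0,0,0,0,0,200]
    - [0,0,0,0,0,0,200]
  force: 20

```text
t: 45.07
tcp_pos: [0.6411, -0.2976, 0.0391]
eef_rot: [0.033, 0.999, -0.0, -0.001]
contact_force: [-0.7, -0.9, -2.3]
width: 0.0435
```

```bash
python3 plan.py .642 -.298 .040 -4
```

```text
t 45.07 tcp [ 0.6411 -0.2976  0.0391] psi -3.82 w 0.0435 F [-0.7 -0.9 -2.3]
rot deg [-0.06 -0.16  0.18] then cm [-0.09 -0.03 -0.09] | cm in current axes [-0.09 -0.03 -0.09]
```

Gripped (43.5 mm). Turn CCW (negative tool wz), checking partway.

Call:
carry_out:
  steps:
    - [0,0,0,0,0,-5,200]
    - [0,0,0,0,0,-5,200]
    - [0,0,0,0,0,-5,200]
    - [0,0,0,0,0,-5,200]
    - [0,0,0,0,0,-5,200]
    - [0,0,0,0,0,-5,200]

```text
t: 45.57
tcp_pos: [0.6395, -0.3001, 0.039]
eef_rot: [-0.233, 0.973, -0.0, -0.002]
contact_force: [0.5, -3.8, -2.0]
width: 0.0439
```

```bash
python3 plan.py .6415 -.298 .039 116; python3 -c "
from h import *
print(sense()['moment'])
s=snapshot('wrist');crop(s,180,130,440,330,3,'w24.png')"
```

```text
t 45.57 tcp [ 0.6395 -0.3001  0.039 ] psi 26.90 w 0.0439 F [ 0.5 -3.8 -2. ]
rot deg [  0.2   -0.17 -89.1 ] then cm [-0.1  -0.27  0.  ] | cm in current axes [-0.27  0.09  0.  ]
[-0.99812193 -0.05044451 -0.62321778]
```

View pics/w24.png

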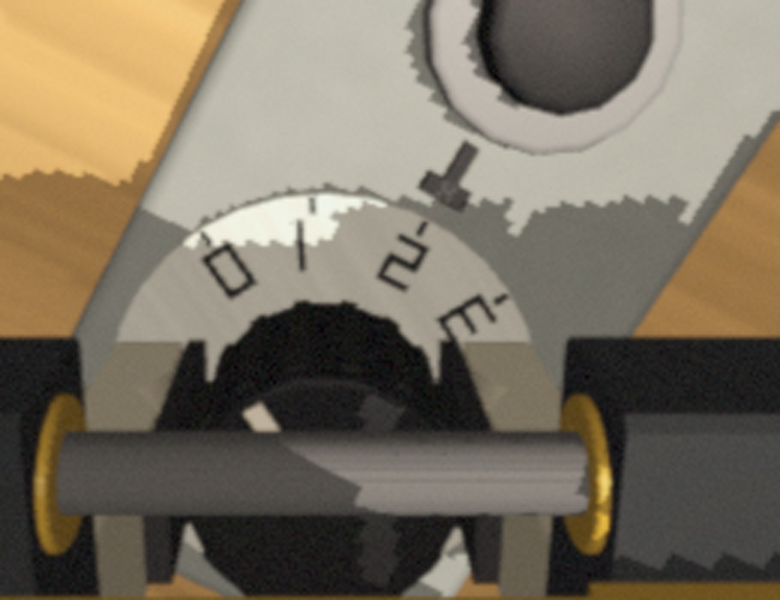

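Call:
carry_out:
  steps:
    - [-0.2,0.1,0,0,0,0,200]
    - [0,0,0,0,0,0,255]
    - [0,0,0,0,0,0,255]
    - [0,0,0,0,0,-5,255]
    - [0,0,0,0,0,-5,255]
    - [0,0,0,0,0,-5,255]
    - [0,0,0,0,0,-5,255]
  force: 55

```text
t: 46.2
tcp_pos: [0.6405, -0.3014, 0.039]
eef_rot: [-0.398, 0.917, -0.001, -0.002]
contact_force: [1.1, -2.9, -3.1]
width: 0.0435
```

```bash
python3 plan.py .6415 -.298 .039 116; python3 -c "
from h import *
print(sense()['moment'])
s=snapshot('wrist');crop(s,180,130,440,330,3,'w25.png')"
```

```text
t 46.20 tcp [ 0.6405 -0.3014  0.039 ] psi 46.93 w 0.0435 F [ 1.1 -2.9 -3.1]
rot deg [  0.17  -0.29 -69.07] then cm [-0.27 -0.24  0.  ] | cm in current axes [-0.32  0.16  0.  ]
[-0.84221906 -0.29151852 -0.02701475]
```

View pics/w25.png

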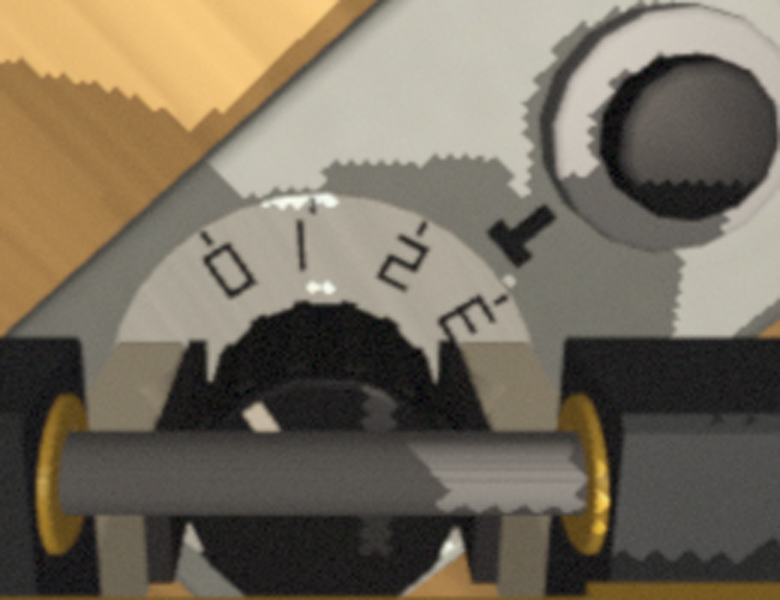

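Call:
carry_out:
  steps:
    - [-0.1,0.05,0,0,0,-5,255]
    - [0,0,0,0,0,-5,255]
    - [0,0,0,0,0,-5,255]
    - [0,0,0,0,0,-5,255]
    - [0,0,0,0,0,-5,255]
    - [0,0,0,0,0,-5,255]
    - [0,0,0,0,0,-5,255]
    - [0,0,0,0,0,-5,255]
    - [0,0,0,0,0,-5,255]
    - [0,0,0,0,0,-5,255]

```text
t: 47.08
tcp_pos: [0.6445, -0.3028, 0.0391]
eef_rot: [0.751, -0.66, 0.004, 0.002]
contact_force: [2.0, -1.6, -3.2]
width: 0.0431
```

```bash
python3 plan.py .6415 -.298 .039 147; python3 -c "
from h import *
s=snapshot('wrist');crop(s,180,130,440,330,3,'w26.png')"
```

```text
t 47.08 tcp [ 0.6445 -0.3028  0.0391] psi 97.44 w 0.0431 F [ 2.  -1.6 -3.2]
rot deg [  0.16  -0.5  -49.56] then cm [-0.52 -0.24  0.01] | cm in current axes [-0.52  0.24  0.  ]
```

View pics/w26.png

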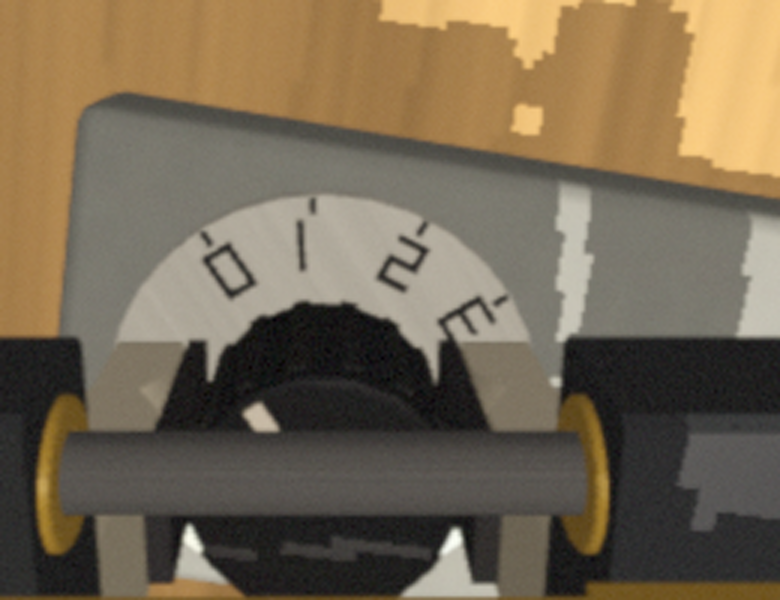

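Call:
carry_out:
  steps:
    - [0,0,0,0,0,-5,255]
    - [0,0,0,0,0,-5,255]
    - [0,0,0,0,0,-5,255]
    - [0,0,0,0,0,-5,255]
    - [0,0,0,0,0,-5,255]
    - [0,0,0,0,0,-5,255]
    - [0,0,0,0,0,-5,255]
    - [0,0,0,0,0,-5,255]
    - [0,0,0,0,0,-5,255]
    - [0,0,0,0,0,-4,255]

```text
t: 47.97
tcp_pos: [0.6481, -0.3007, 0.039]
eef_rot: [0.957, -0.291, 0.005, 0.003]
contact_force: [0.9, -1.8, -2.1]
width: 0.0432
```

```bash
python3 plan.py .6415 -.298 .039 147
```

```text
t 47.97 tcp [ 0.6481 -0.3007  0.039 ] psi 146.12 w 0.0432 F [ 0.9 -1.8 -2.1]
rot deg [ 0.18 -0.6  -0.88] then cm [-0.71  0.13  0.  ] | cm in current axes [-0.7   0.14 -0.  ]
```

Call:
carry_out:
  steps:
    - [0,0,0,0,0,-0.7,255]
    - [0,0,0,0,0,0,80]
    - [0,0,0,0,0,0,60]
    - [0,0,0,0,0,0,60]
    - [0,0,0,0,0,0,60]
    - [0,0,-1,0,0,0,60]
    - [0,0,-2.5,0,0,0,60]
    - [0,0,-2.5,0,0,0,60]
    - [0,0,-2.5,0,0,0,60]
    - [0,0,-2.5,0,0,0,60]
    - [-2,0,-1,0,0,0,60]
    - [-3,0,0,0,0,0,60]
    - [-3,0,0,0,0,0,60]
  force: 20

```text
t: 49.05
tcp_pos: [0.5834, -0.2554, 0.1687]
eef_rot: [0.955, -0.297, 0.006, 0.004]
contact_force: [-0.2, 1.2, 0.5]
width: 0.0672
```

```bash
python3 plan.py .561 -.295 .12 147; python3 -c "
from h import *
s=snapshot('wrist');cv2.imwrite('pics/w27.png',s['image'][:,:,::-1])
s=snapshot('scene');crop(s,140,150,360,290,3.6,'a27.png')"
```

```text
t 49.05 tcp [ 0.5834 -0.2554  0.1687] psi 145.43 w 0.0672 F [-0.2  1.2  0.5]
rot deg [ 0.23 -0.77 -1.57] then cm [0.28 4.54 4.87] | cm in current axes [0.34 4.51 4.89]
```

View pics/w27.png

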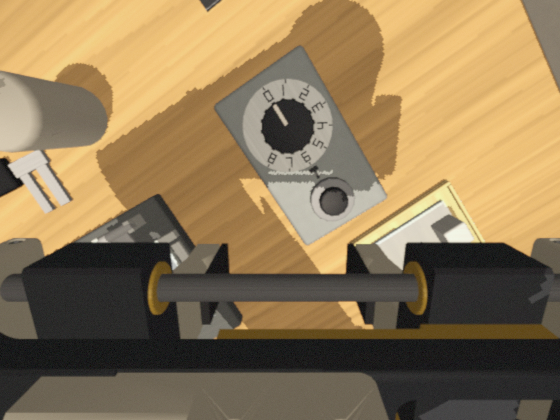

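View pics/a27.png

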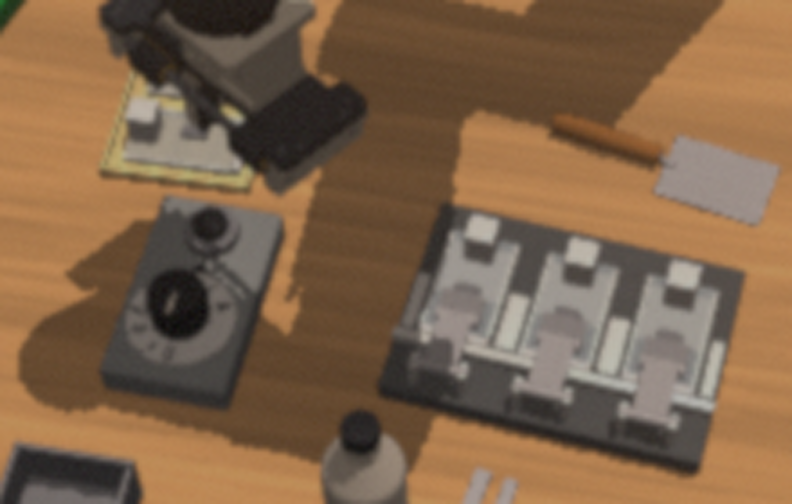

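```bash
python3 - <<'E'
from h import *
s=snapshot('wrist');crop(s,210,40,400,260,3,'w28.png'); print(ray(s,334,202,.046))
E
```

```text
[ 0.55768376 -0.29364718  0.046     ]
```

View pics/w28.png

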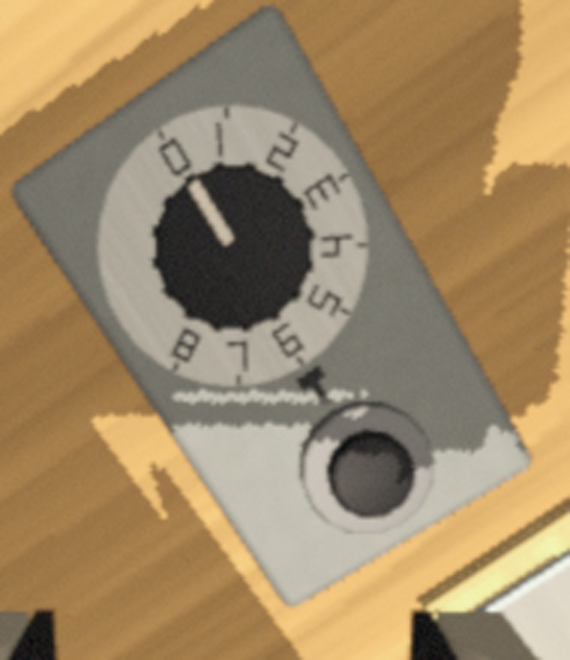

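Call:
carry_out:
  steps:
    - [0,1.5,0.5,0,0,0,255]
    - [0,1.5,1,0,0,0,255]
    - [0,1,1,0,0,0,255]
    - [0,0,1,0,0,0,255]
    - [0,0,1,0,0,0,255]
    - [0,0,0,0,0,0,255]
    - [0,0,0,0,0,0,255]
    - [0,0,0,0,0,0,255]

```text
t: 49.87
tcp_pos: [0.5588, -0.2934, 0.1191]
eef_rot: [0.954, -0.298, 0.005, 0.004]
contact_force: [-0.4, -0.3, 0.1]
width: 0.0192
```

```bash
python3 plan.py .559 -.2948 .055 147
```

```text
t 49.87 tcp [ 0.5588 -0.2934  0.1191] psi 145.27 w 0.0192 F [-0.4 -0.3  0.1]
rot deg [ 0.27 -0.67 -1.73] then cm [0.09 0.11 6.41] | cm in current axes [0.02 0.08 6.41]
```

Call:
carry_out:
  steps:
    - [0,0,1,0.3,-0.7,0,255]
    - [0,0,1.5,0,0,0,255]
    - [0,0,1.5,0,0,0,255]
    - [0,0,1,0,0,0,255]
    - [0,0,0,0,0,0,255]

```text
t: 50.28
tcp_pos: [0.5616, -0.2929, 0.067]
eef_rot: [0.955, -0.297, 0.001, -0.002]
contact_force: [0.7, 0.0, -0.5]
width: 0.0007
```

```bash
python3 plan.py .559 -.2948 .05 146
```

```text
t 50.28 tcp [ 0.5616 -0.2929  0.067 ] psi 145.39 w 0.0007 F [ 0.7  0.  -0.5]
rot deg [-0.19 -0.02 -0.61] then cm [-0.11  0.3   1.7 ] | cm in current axes [-0.11  0.31  1.7 ]
```

Call:
carry_out:
  steps:
    - [-0.1,0.3,0.6,0,0,0,255]
    - [0,0,0.6,0,0,0,255]
    - [0,0,0.4,0,0,0,255]
    - [0,0,0.3,0,0,0,255]
    - [0,0,0.3,0,0,0,255]

```text
t: 50.7
tcp_pos: [0.5604, -0.2951, 0.0457]
eef_rot: [0.955, -0.297, 0.002, -0.001]
contact_force: [-9.6, 9.2, 35.6]
width: 0.0005
```

```bash
python3 plan.py .559 -.2948 .04 146
```

```text
t 50.70 tcp [ 0.5604 -0.2951  0.0457] psi 145.48 w 0.0005 F [-9.6  9.2 35.6]
rot deg [-0.2  -0.12 -0.52] then cm [-0.13  0.05  0.57] | cm in current axes [-0.13  0.05  0.57]
```

```bash
python3 - <<'E'
from h import *
s=snapshot('side');crop(s,240,140,330,210,8,'s30.png')
s=snapshot('scene');crop(s,170,180,230,240,9,'a30.png')
q=sense();print(q['t'],q['tcp_pos'],q['contact_force'])
E
```

```text
50.8 [ 0.56025202 -0.29500988  0.04625475] [-3.22955908  2.7380722   9.85082718]
```

View pics/s30.png

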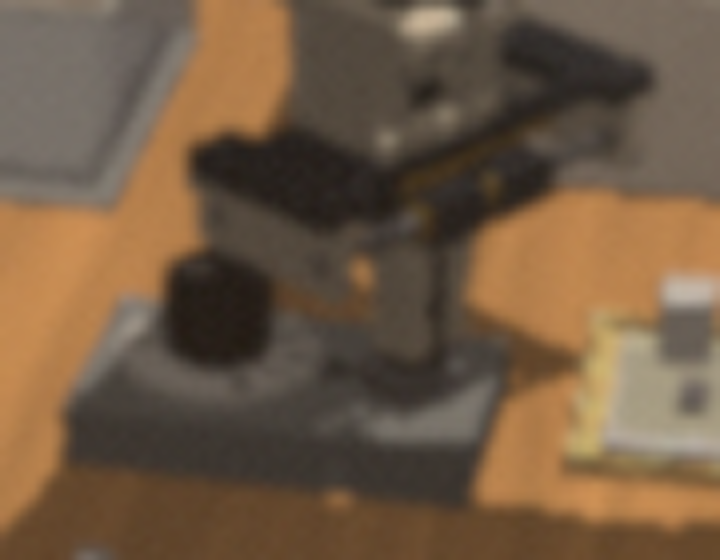

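View pics/a30.png

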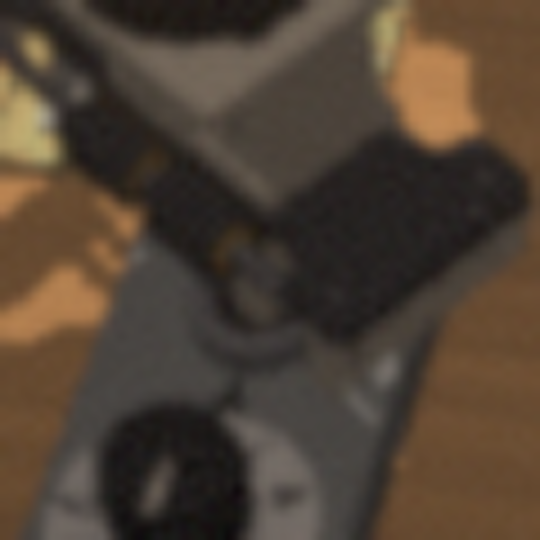

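Call:
carry_out:
  steps:
    - [0,0,-0.1,0,0,0,255]

```text
t: 50.88
tcp_pos: [0.5602, -0.295, 0.048]
eef_rot: [0.955, -0.297, 0.002, -0.001]
contact_force: [-1.2, 1.0, 3.0]
width: 0.0005
```

Call:
carry_out:
  steps:
    - [0,0,-0.1,0,0,0,255]

```text
t: 50.97
tcp_pos: [0.5602, -0.2949, 0.0498]
eef_rot: [0.955, -0.296, 0.002, -0.001]
contact_force: [-1.4, 0.2, 2.7]
width: 0.0004
```

Call:
carry_out:
  steps:
    - [0,0,-0.15,0,0,0,255]

```text
t: 51.05
tcp_pos: [0.5602, -0.295, 0.0517]
eef_rot: [0.955, -0.296, 0.002, -0.001]
contact_force: [-1.0, -0.1, 1.8]
width: 0.0003
```

Call:
carry_out:
  steps:
    - [0,0,-0.15,0,0,0,255]

```text
t: 51.13
tcp_pos: [0.5604, -0.295, 0.0534]
eef_rot: [0.955, -0.296, 0.002, -0.001]
contact_force: [0.6, -0.5, -0.3]
width: 0.0006
```

Call:
carry_out:
  steps:
    - [0,0,-0.15,0,0,0,255]

```text
t: 51.22
tcp_pos: [0.5605, -0.2951, 0.055]
eef_rot: [0.955, -0.296, 0.003, -0.001]
contact_force: [1.0, 0.6, -0.2]
width: 0.0002
```

Call:
carry_out:
  steps:
    - [0,0,-0.15,0,0,0,255]

```text
t: 51.3
tcp_pos: [0.5607, -0.2951, 0.0565]
eef_rot: [0.955, -0.296, 0.003, -0.001]
contact_force: [-0.4, -1.0, 0.2]
width: 0.0005
```

Call:
carry_out:
  steps:
    - [0,0,-1,0,0,0,255]
    - [0,0,-2.5,0,0,0,255]
    - [0,0,-2.5,0,0,0,255]
    - [0,0,-2.5,0,0,0,255]
    - [0,0,-2.5,0,0,0,255]
    - [2.5,-2,-2,0,0,0,200]
    - [2.5,-2,-2,0,0,0,200]
    - [2.5,-2,-1,0,0,0,200]
    - [0,0,0,0,0,0,200]

```text
t: 52.05
tcp_pos: [0.656, -0.2889, 0.2296]
eef_rot: [0.955, -0.298, 0.003, -0.001]
contact_force: [-1.4, 0.3, -1.5]
width: 0.0172
```

```bash
python3 - <<'E'
from h import *
s=snapshot('scene');crop(s,130,130,370,310,3.3,'a31.png')
d=snapshot('side');crop(d,160,130,380,300,3.6,'s31.png')
s=snapshot('wrist');cv2.imwrite('pics/w31.png',s['image'][:,:,::-1])
E
```

```text
(no output)
```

View pics/a31.png

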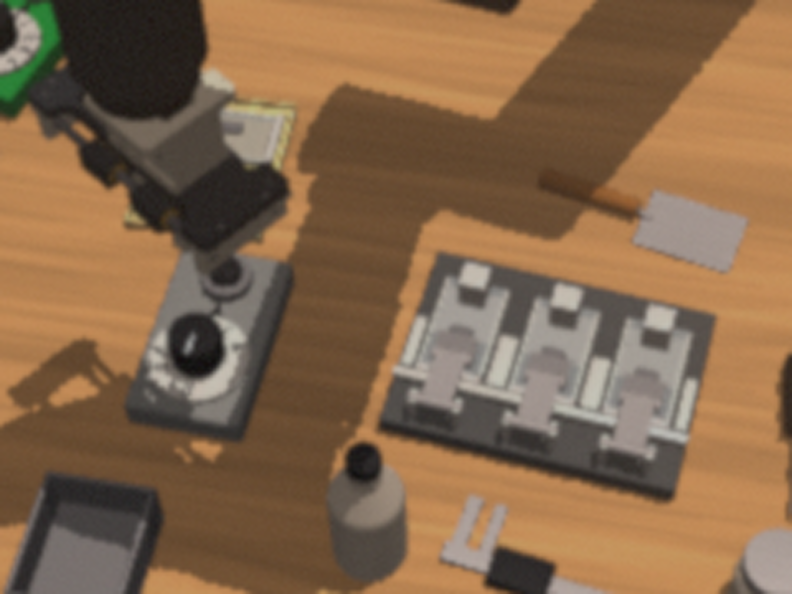

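View pics/s31.png

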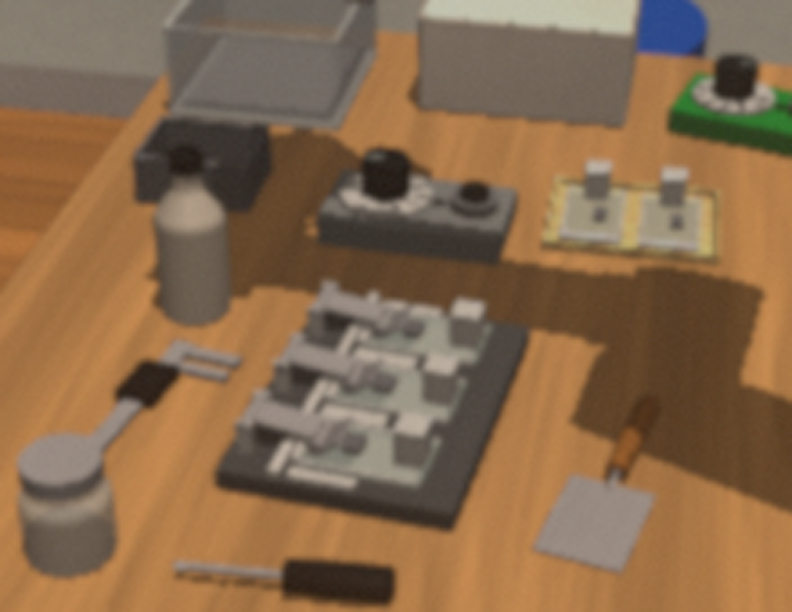

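View pics/w31.png

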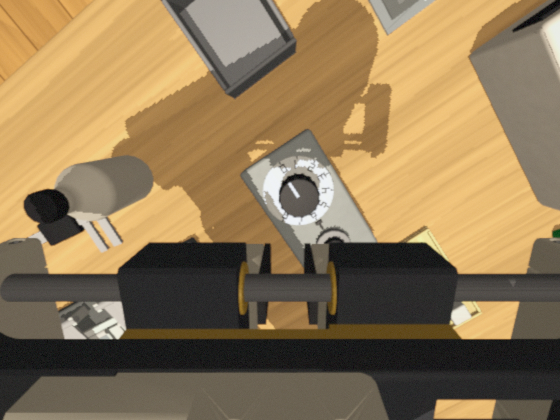

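```bash
python3 - <<'E'
from h import *
import pickle
s0,d0=pickle.load(open("init.pkl","rb"))
s1=snapshot("scene");d1=snapshot("side")
def cent(s,u,v,z):
    g=s["image"][v-9:v+10,u-9:u+10].astype(int).min(2); m=(g>150).astype(np.uint8)
    n,l,st,c=cv2.connectedComponentsWithStats(m); 
    if n<2: return None
    k=1+np.argmax(st[1:,4]); uv=c[k]+[u-9,v-9]; return uv.round(1),st[k,4],ray(s,*uv,z)[:2].round(4)
for n,s in (("init",s0),("now",s1)):
    for u,v in ((274,213),(302,219),(330,226)): print(n,cent(s,u,v,.057))
for n,s in (("init",d0),("now",d1)):
    for u,v in ((290,215),(283,231),(274,247)): print("side",n,cent(s,u,v,.057))
E
```

```text
init (array([273.2, 213.6]), np.int32(8), array([ 0.5373, -0.0854]))
init (array([301.5, 219.8]), np.int32(13), array([ 0.5442, -0.0047]))
init None
now (array([273.5, 213.1]), np.int32(45), array([ 0.5353, -0.0851]))
now (array([301.2, 219.7]), np.int32(45), array([ 0.5438, -0.0057]))
now (array([329.5, 226. ]), np.int32(48), array([0.5508, 0.0738]))
side init (array([289.5, 215.4]), np.int32(23), array([ 0.5338, -0.0808]))
side init (array([282.5, 230.2]), np.int32(30), array([ 0.5412, -0.0032]))
side init (array([270.3, 254.5]), np.int32(50), array([0.5532, 0.1091]))
side now (array([289.5, 215.5]), np.int32(12), array([ 0.5338, -0.0803]))
side now (array([282.4, 230.3]), np.int32(22), array([ 0.5412, -0.0027]))
side now (array([274.3, 246.9]), np.int32(30), array([0.5491, 0.0759]))
```

```bash
python3 -c "
from workcell import *
print(sense()['t'],sense()['contact_force']);print(sign_off())"
```

```text
52.3 [-0.85951246  0.02377872  0.283991  ]
the job is handed in; nothing more can be done
None
```

I've done the whole job and handed it in at about 52 s of the 210 s allowed; `sign_off()` reports no verdict.

- **Finished plates:** The two finished plates, from the right and mid lanes, are out from under their clips. They lie flat side by side in the plywood tray.
- **Fresh plates:** All three went in bead first, one per lane, each pushed until it met the end stop with about 18–26 N. In the side view, the blocks in the right and mid lanes sit within about 0.5 mm of where the finished plates' blocks were when home. The left block fits the 80 mm lane spacing. All three clips look down on the glass, but I judged that from the pictures and did not measure the force.
- **Sleeve:** It started on 2, not 0. My first try at 20 N slipped on the drum. At 55 N it turned 120° counter-clockwise, and the close-up afterwards showed 6 at the mark.
- **Start button:** I pressed it to the bottom, with a peak of about 36 N. As I backed off, the spring pushed back for about 6.5 mm, which fits the full 6 mm travel. The last side picture shows it up again.
- **Disagreements:** In the scene view, the right block reads about 2 mm nearer the robot than at the start, which the side view does not show. The cameras differed by up to about 10 mm on where the tray is. I went by the wrist view, and the plates fit inside the rim.

The bystanders I could see in the last pictures looked untouched, though I did not measure them. The arm ended clear of everything.

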